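# Put the scissors and the caliper back in the sloped shadow tray

## Robot

A 6-joint arm with a two-finger parallel gripper is mounted at the origin on a cart in front of the work surface, level with it; the furniture and walls round the work are solid. World frame = base frame: x ahead of the robot, y to its left, z up, the work surface at z = 0. Lengths are in mm, angles in rad, forces in N, time in s.
With the tool pointing down it reaches from about 275 to 1000 mm from the base axis. Payload 8.4 kg.
Tool frame: the origin (TCP) lies at the very end of the fingers, on their centre line; the grasp point (between the pads) lies 19 mm behind it; z points along the fingers, y is the direction in which the jaws open and shut (so a half turn about z gives the same grasp; the last joint's range is limited). The gripper opens to 85 mm and grips with 20 to 120 N. Pads are 22 mm wide; open, the fingers measure 114 mm over their backs; the gripper's body (76 mm by 85 mm) begins 54 mm behind the grasp point. The pads swing forward as they close: fully open they stand 13 mm farther back than shut.
Start: joints at [1.32, 0.353, 1.633, -0, 1.155, -0.002], TCP at [153.899, 605.758, 231.281] pointing down, gripper open.
Joint ranges: [-2.63, 2.63], [-0.92, 2.1], [0.06, 2.66], [-1.3, 4.44], [0, 2.69], [-3.02, 3.02]. Speed limits (rad/s): [2.22, 2.22, 2.79, 3.14, 3.14, 3.14].

## Interface

Orientations are given as [roll, pitch, yaw] about the fixed x, y, z axes, in that order (R = Rz(yaw) Ry(pitch) Rx(roll)).
In Python, from rig import r, vision gives the robot as it stands.
- The arm moves only by the tool move_arm, never from a script. Its argument "series" is text: rows parted by semicolons, each of 7 numbers parted by spaces: the closure, from -1 (fully open) to 1 (shut), then the shift along the tool's x, y, z in units of 40 mm (1.0 is 40 mm), then the turn, a rotation vector about the tool's x, y, z in degrees. In form: grip tx ty tz ax ay az; .... A call has 1 to 20 rows; each row shifts and turns the pose as measured when the row begins, along the tool's axes as they then stand; what a row does not reach is not made up. A row lasts 1/8 s, in which the tool goes at most 62.5 mm and 10.7 degrees, less where a joint would pass 70% of its speed; a pose out of reach is approached as far as the arm can. A call is refused whole if a number of a shift passes 1 or a number of a turn 10.7, either way. A call with a gripper value outside its range is refused whole. The fingers move at their own pace and stop on an object; "grip_force" is the grip in N (left out, the last holds). Time passes only in rows, so rows that do not move let the fingers close. It gives the time, the measured TCP pose, the force and the opening at its end, in the units of the state.
- r.sense(): the state, without advancing time (a new reading comes with each control period).
- vision.grab_frame(name): name is "side" or "top" or "wrist"; returns the picture (400x640x3 uint8, red, green, blue); there is no depth.
- vision.camera_params(name): a dict with "fx", "fy", "cx", "cy" (pixels), "position" and "rotation" of the camera in the world. Camera axes: x right, y up, looking along -z (the intrinsics and any distortion apply to the point x, -y, -z); pixel columns grow to the right and rows downward; lengths in mm; the calibration is good to about 2 mm. A picture is of the moment at which its call begins: read the wrist's pose just before it. camera_params takes no time and is no camera call; for the wrist camera it gives the pose at the moment of the call.
- r.sign_off(): hands the job in, once; it reports no verdict.
The state is a dict: "clock": time; "qpos": joint angles; "qvel": joint speeds; "joint_efforts": joint torques, N m; "eef_pos": TCP position; "tcp_rot": TCP orientation; "contact_force": force on the tool from outside, world axes, zero at the start; "wrist_torque": the same for the moment, N m; "opening": opening from 0.0 (shut) to 1.0 (fully open).
Only numpy, scipy, OpenCV 4.12 (cv2) and the standard library are available. Lean on these libraries where they do the work, as an engineer would, in place of code of your own. Each camera call takes 0.05 s, during which the arm holds its last target. There are 200 camera calls.

## Task

Put the scissors and the caliper that lie on either side of the sloped foam shadow tray back into it, in either order, each lying flat at the bottom of its own cut-out pocket, pointing the way the cut-out shows. Leave the blue-capped bottle, the timer and the marker just behind the tray where they are.

Things in the scene. Friction and masses are not known exactly. Their poses are not given: they have to be found in the camera images.
- shadow_tray: Tray, fixed: slate foam 7 mm thick over a pale floor, bed 238 mm across by 176 mm up a 30 degree slope, rising along the tray's +x (away from the robot) from 15 to 103 mm high. Origin: on the worktop under the bed's middle. A 50 mm wide finger trough, level with the pocket floors, runs up the slope through both pockets at tray y = -5 mm. Scissors pocket lower, caliper pocket upper, 76 mm apart.
- scissors_pocket (a point): Where scissors has its origin when seated, on the lower pocket's floor. Axes as the seated scissors': x along the blades (tray +y), y down the slope, z out of the pocket, square to the slope. Blade slot x = 20 to 106 mm, 23 mm wide; handle well x = -106 to -30 mm, 88 mm wide, corners cut; finger trough between them, its middle at x = -5 mm. About 3 mm play each side.
- caliper_pocket (a point): Where caliper has its origin when seated: on the upper pocket's floor, middle of the trough. Axes as the seated caliper's: x toward its jaw end (tray +y), y down the slope (the way the long jaws point), z out of the pocket, square to the slope. Tail slot x = -88 to -25 mm, 22 mm wide; jaw well x = 25 to 72, y = -21 to 55 mm. About 3 mm play each side.
- scissors: Loose closed steel scissors, black handles, lying flat, 206 x 84 x 11 mm, 35 to 70 g. Origin: underside, mid-length; x to the blade tips, z up. Handles x = -103 to -31 mm, up to 41 mm either side. At x = -15 to 5 mm the blades are 20 mm wide (y) and only 6 mm high: grip there across y at x = -5 mm, fingertips almost on the surface, firmly: the handles are the heavy end.
- scissors_tip (a point): On the scissors' underside axis at the blade tips, 102 mm from the scissors' origin along their x.
- caliper: Loose rigid caliper, steel beam, dark grey carriage, lying flat, 42 to 84 g. Origin: carriage underside on the beam axis. x to the jaw end: beam x = -85 to 66 mm, 16 wide, 5 thick; carriage x = -15 to 45, 20 wide (y), 13 high: grip across y at x = 0. Long jaws (x = 35 to 45 and 57 to 69) reach y = +52 mm, short ones y = -18 mm; all 5 thick.
- caliper_tip (a point): On the caliper's underside axis at its jaw end, 66 mm from the caliper's origin along its x.
- stock_b: Small white bottle with a blue cap, 44 mm wide, 100 mm high, a bystander standing behind the work on the right. Origin: centre of its foot.
- timer: White timer, 62 x 68 x 21 mm, a bystander lying behind the tray. Origin: centre of its underside.
- marker_black: Black and white marker pen, 16 x 138 x 18 mm, a bystander lying behind the work on the left, about along y. Origin: centre of its underside.
There are look-alikes about, which are no part of the job. What is shaped like the scissors but yellow is not meant.

How it is judged:
By the outcome, as a careful person would: the job done as asked, in the order asked, and still so for the second after the job is handed in, with the robot touching nothing.
It also fails if it takes over 64 s, if anything falls off the work surface, if the arm or the gripper's body presses on something with over 40 N, if the wrist force passes 120 N, or if a joint passes its speed limit or range.

## Working session

There is one attempt and no reset: what is moved stays moved. The work goes in short steps, Python scripts to look and compute and a tool call to move; the robot and the scene stay as the last step left them, time stands still between calls to the robot, and variables do not carry over. Pictures are saved under pics/ and viewed, about 8 in all and at most 12, crops included, and the job is handed in when it is done.

Besides the shell and the picture viewer there is one more tool, called after "Request:" by a JSON object that holds its "method" and its "body". move_arm: Moves the arm, as the interface text tells. Its arguments: {"type":"object","properties":{"series":{"type":"string"},"grip_force":{"type":"number"}},"required":["series"]}

```bash
ls; mkdir -p pics; python3 - <<'E'
from rig import r, vision
import cv2, numpy as np
for n in ("top","side"):
    p=vision.camera_params(n); print(n,p)
    im=vision.grab_frame(n); cv2.imwrite(f"pics/{n}0.png",im[:,:,::-1])
print(r.sense())
E
```

```text
pics
top {'fx': 397.8266489115688, 'fy': 397.8266489115688, 'cx': 315.0402520468103, 'cy': 198.21960985061853, 'position': array([ 449.91562739,  -94.12728387, 1445.96276636]), 'rotation': array([ 0.07959789,  0.00611646, -1.57860052])}
side {'fx': 503.450880032322, 'fy': 503.450880032322, 'cx': 315.3071568541343, 'cy': 205.1649896026286, 'position': array([ -297.70906243, -1436.49630049,   708.49666569]), 'rotation': array([ 1.20543502, -0.00609005, -0.57603095])}
{'clock': 0.1, 'qpos': array([ 1.31961636e+00,  3.53588342e-01,  1.63407456e+00, -2.85890988e-05,
        1.15520529e+00, -2.40875652e-03]), 'qvel': array([-0.00174694, -0.00092655, -0.00128856, -0.00172254, -0.00207011,
       -0.00148035]), 'joint_efforts': array([ 5.05524040e-04, -6.06352544e+01, -3.42819822e+01, -6.07244345e-06,
        3.91805646e-03,  4.40013559e-05]), 'eef_pos': array([153.78819259, 605.33131815, 230.62452223]), 'tcp_rot': array([-3.14031705e+00,  2.30682529e-05,  2.89283301e+00]), 'contact_force': array([ 0.10331868, -0.27845391, -0.31101717]), 'wrist_torque': array([ 0.0146344 , -0.00843843,  0.01484878]), 'opening': 1.0014514966224464}
```

View pics/top0.png

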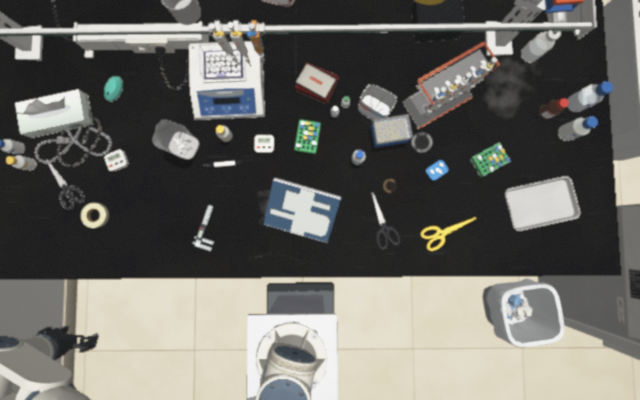

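View pics/side0.png

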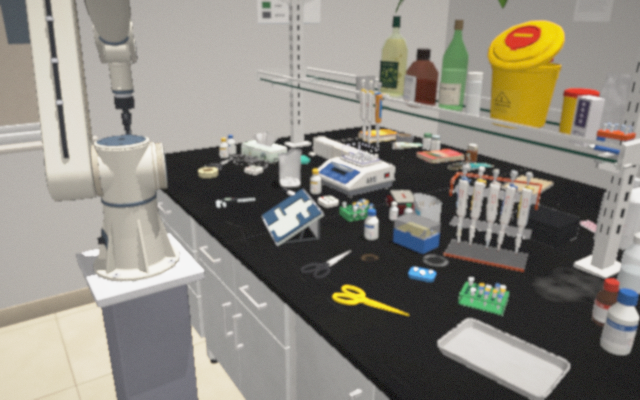

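```bash
cat > h.py <<'E'
from rig import r, vision
import cv2, numpy as np
from scipy.spatial.transform import Rotation as Ro, Slerp
def rpy(a): return Ro.from_euler('xyz',a)
def ray(P,u,v):
    d=np.array([(u-P['cx'])/P['fx'],-(v-P['cy'])/P['fy'],-1.])
    return np.array(P['position']),rpy(P['rotation']).apply(d)
def px(P,u,v,z=0):
    o,d=ray(P,u,v); return o+d*(z-o[2])/d[2]
def plane(P,u,v,p0,n):
    o,d=ray(P,u,v); return o+d*np.dot(p0-o,n)/np.dot(d,n)
def proj(P,X):
    c=rpy(P['rotation']).inv().apply(np.atleast_2d(X)-P['position'])
    return np.c_[P['cx']-P['fx']*c[:,0]/c[:,2], P['cy']+P['fy']*c[:,1]/c[:,2]]
def plan(pos,R,n,g=-1,start=None):
    "rows of equal steps from the pose now to pos,R in n rows"
    s=r.sense(); p0,R0=(np.array(s['eef_pos']),rpy(s['tcp_rot'])) if start is None else start
    d=Ro.concatenate([R0,R]); S=Slerp([0,1],d); out=[]
    for i in range(n):
        a,b=S([i/n,(i+1)/n]); t=a.inv().apply((np.array(pos)-p0)/n)/40; w=(a.inv()*b).as_rotvec(degrees=True)
        out.append(' '.join(f'{x:.3g}' for x in [g,*np.round(t,3),*np.round(w,2)]))
    print('; '.join(out)); return np.array(pos),R
def snap(n,name,box=None,k=1):
    P=vision.camera_params(n); im=vision.grab_frame(n)
    if box: im=im[box[1]:box[3],box[0]:box[2]]
    cv2.imwrite(f'pics/{name}.png',cv2.resize(im[:,:,::-1],None,fx=k,fy=k,interpolation=cv2.INTER_CUBIC)); return P
E
python3 - <<'E'
from h import *
P=snap('top','crop',(185,120,495,260),2.55)
for n,u,v in [('sc handle',387,236),('sc tip',375,193),('cal tail',210,206),('cal jaw',198,245),('marker',222,163),('timer',263,143),('bottle',358,157),('yellow',448,233)]:
    print(n,px(P,u,v,5).round())
W=vision.camera_params('wrist');print(W)
E
```

```text
sc handle [ 426. -344.    5.]
sc tip [ 582. -304.    5.]
cal tail [540. 296.   5.]
cal jaw [399. 337.   5.]
marker [697. 254.   5.]
timer [770. 104.   5.]
bottle [ 715. -245.    5.]
yellow [ 435. -564.    5.]
{'fx': 356.20691423187435, 'fy': 356.20691423187435, 'cx': 313.7455352401649, 'cy': 201.73208659037465, 'position': array([ 88.70885148, 621.66135718, 373.05442597]), 'rotation': array([-0.26765285,  0.0015178 ,  1.32141866])}
```

View pics/crop.png

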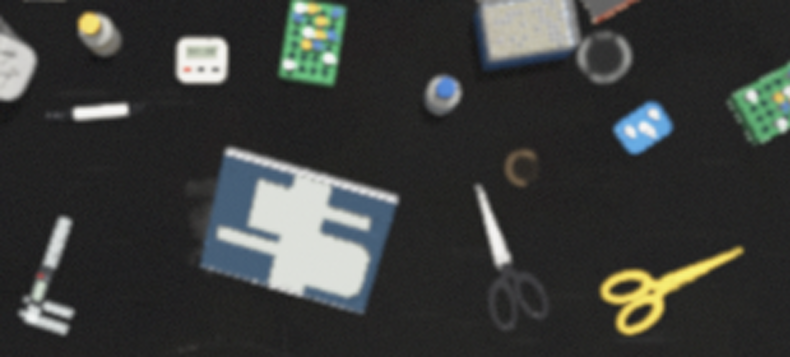

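Candidates for the scissors are the black-handled pair at (383,220), the yellow pair at (448,233) and a grey-handled pair far left at (65,185). I choose (383,220), which is beside the tray and black. The only caliper is at (204,228). The crop confirms both. The handle well is lower right and the jaw well upper left. Next I sweep the wrist camera over the caliper, tray and scissors.

```bash
python3 - <<'E'
from h import *
R=rpy([np.pi,0,2.80])
st=plan([415,340,165],R,12)
T=vision.camera_params('top')
for u,v in [(228,150),(397,198)]: print(px(T,185+u/2.55,120+v/2.55,103).round())
for u,v in [(203,265),(363,312)]: print(px(T,185+u/2.55,120+v/2.55,15).round())
E
```

```text
-1 -0.664 -0.402 0.137 -0.01 0 0.44; -1 -0.667 -0.397 0.137 -0.01 0 0.44; -1 -0.67 -0.391 0.137 -0.01 0 0.44; -1 -0.673 -0.386 0.137 -0.01 0 0.44; -1 -0.676 -0.381 0.137 -0.01 0 0.44; -1 -0.679 -0.376 0.137 -0.01 0 0.44; -1 -0.681 -0.371 0.137 -0.01 0 0.44; -1 -0.684 -0.365 0.137 -0.01 0 0.44; -1 -0.687 -0.36 0.137 -0.01 0 0.44; -1 -0.69 -0.355 0.137 -0.01 0 0.44; -1 -0.693 -0.349 0.137 -0.01 0 0.44; -1 -0.695 -0.344 0.137 -0.01 0 0.44
[624.  51. 103.]
[ 558. -174.  103.]
[473.  96.  15.]
[ 405. -129.   15.]
```

Request:
{"method": "move_arm", "body": {"series": "-1 -0.67 -0.4 0.14 0 0 0.44; -1 -0.67 -0.4 0.14 0 0 0.44; -1 -0.67 -0.4 0.14 0 0 0.44; -1 -0.67 -0.39 0.14 0 0 0.44; -1 -0.67 -0.38 0.14 0 0 0.44; -1 -0.68 -0.37 0.14 0 0 0.44; -1 -0.68 -0.37 0.14 0 0 0.44; -1 -0.68 -0.36 0.14 0 0 0.44; -1 -0.69 -0.36 0.14 0 0 0.44; -1 -0.69 -0.35 0.14 0 0 0.44; -1 -0.69 -0.35 0.14 0 0 0.44; -1 -0.69 -0.35 0.14 0 0 0.44; -1 0 0 0 0 0 0; -1 0 0 0 0 0 0"}}

```text
clock: 1.9
eef_pos: [420.7, 330.6, 159.1]
tcp_rot: [-3.137, -0.002, 2.799]
contact_force: [0.1, -0.6, 0.2]
opening: 1.006
```

```bash
python3 - <<'E'
from h import *
P=snap('wrist','w_cal'); np.save('w_cal.npy',P,allow_pickle=True); print(P['position'],P['rotation'])
# next: tray view, yaw 1.286, camera at +y side
R=rpy([np.pi,0,1.6]); plan([500,60,260],R,12)
E
```

```text
[357.86412338 353.25429872 301.52542156] [-0.26608356  0.0049866   1.22725046]
-1 -0.345 -0.477 -0.209 -0.02 0.01 5.73; -1 -0.391 -0.44 -0.209 -0.02 0.01 5.73; -1 -0.433 -0.398 -0.209 -0.02 0.01 5.73; -1 -0.47 -0.353 -0.209 -0.02 0.01 5.73; -1 -0.503 -0.305 -0.209 -0.02 0.01 5.73; -1 -0.531 -0.253 -0.21 -0.02 0.01 5.73; -1 -0.553 -0.198 -0.21 -0.02 0.01 5.73; -1 -0.57 -0.142 -0.21 -0.02 0.01 5.73; -1 -0.582 -0.084 -0.21 -0.02 0.01 5.73; -1 -0.587 -0.026 -0.21 -0.02 0.01 5.73; -1 -0.587 0.033 -0.21 -0.02 0.01 5.73; -1 -0.581 0.091 -0.21 -0.02 0.01 5.73
```

View pics/w_cal.png

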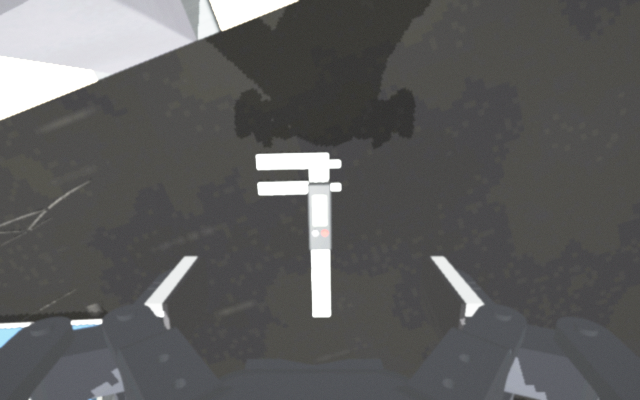

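The wrist picture shows the caliper with the tail end at (321,317), the far jaw edge at row 153, and the carriage spanning rows 182 to 249 and columns 308 to 331. The long jaws point left.

Request:
{"method": "move_arm", "body": {"series": "-1 -0.35 -0.48 -0.21 0 0 5.7; -1 -0.39 -0.44 -0.21 0 0 5.7; -1 -0.43 -0.4 -0.21 0 0 5.7; -1 -0.47 -0.35 -0.21 0 0 5.7; -1 -0.5 -0.3 -0.21 0 0 5.7; -1 -0.53 -0.25 -0.21 0 0 5.7; -1 -0.55 -0.2 -0.21 0 0 5.7; -1 -0.57 -0.14 -0.21 0 0 5.7; -1 -0.58 -0.08 -0.21 0 0 5.7; -1 -0.59 -0.03 -0.21 0 0 5.7; -1 -0.59 0.03 -0.21 0 0 5.7; -1 -0.58 0.09 -0.21 0 0 5.7; -1 0 0 0 0 0 0; -1 0 0 0 0 0 0"}}

```text
clock: 3.7
eef_pos: [495.3, 64.6, 266.2]
tcp_rot: [3.141, 0.0, 1.587]
contact_force: [-0.4, -0.3, -0.4]
opening: 1.001
```

```bash
python3 - <<'E'
from h import *
C=np.load('w_cal.npy',allow_pickle=True).item()
t=px(C,321,317,5); j=px(C,319,153.5,5); print('cal tail',t,'jaw',j,np.linalg.norm(t-j))
for u,v,z in [(308,183,5),(320,182,5),(319,249,13),(331,215,13),(308.5,215,13),(257,161,5),(341,163,5)]: print(px(C,u,v,z).round(1))
P=snap('wrist','w_tray'); np.save('w_tray.npy',P,allow_pickle=True); print(P['position'],P['rotation'],r.sense()['clock'])
R=rpy([np.pi,0,0.25]); plan([500+45,-320,165],R,14)
E
```

```text
cal tail [542.20118682 293.03077309   5.        ] jaw [395.76339179 342.7695097    5.        ] 154.65435568506462
[416.3 325.6   5. ]
[418.9 335.5   5. ]
[473.1 315.4  13. ]
[447.3 335.3  13. ]
[440.9 317.3  13. ]
[384.2 291.8   5. ]
[409.5 357.5   5. ]
[493.75391307 131.07547893 408.45531556] [-0.26825298 -0.00034586  0.01534328] 3.75
-1 -0.688 0.078 0.181 0 0 5.47; -1 -0.678 0.143 0.181 0 0 5.47; -1 -0.661 0.207 0.181 0 0 5.47; -1 -0.638 0.269 0.181 0 0 5.47; -1 -0.609 0.329 0.181 0 0 5.47; -1 -0.575 0.385 0.181 0 0 5.47; -1 -0.536 0.438 0.181 0 0 5.47; -1 -0.492 0.488 0.181 0 0 5.47; -1 -0.443 0.532 0.181 0 0 5.47; -1 -0.39 0.572 0.181 0 0 5.47; -1 -0.334 0.607 0.181 0 0 5.47; -1 -0.275 0.636 0.181 0 0 5.47; -1 -0.213 0.659 0.181 0 0 5.47; -1 -0.149 0.676 0.181 0 0 5.47
```

View pics/w_tray.png

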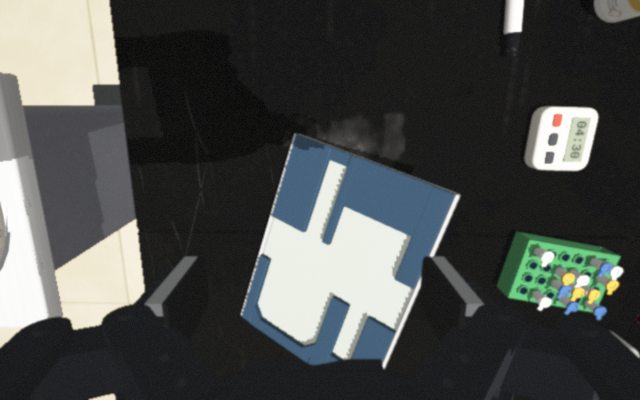

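The tray is partly hidden by the gripper in this view, so I'm moving 90 mm toward -y for a clean one. The caliper measures 154.7 mm against 154 mm expected, with its origin at about (461.7, 320.3) and yaw 2.814.

Request:
{"method": "move_arm", "body": {"series": "-1 -0.75 0 0.1 0 0 0; -1 -0.75 0 0.1 0 0 0; -1 -0.75 0 0.1 0 0 0; -1 0 0 0 0 0 0; -1 0 0 0 0 0 0"}}

```text
clock: 4.38
eef_pos: [495.9, -22.3, 252.4]
tcp_rot: [-3.14, -0.001, 1.598]
contact_force: [0.2, 1.4, -0.1]
opening: 0.998
```

```bash
python3 - <<'E'
from h import *
P=snap('wrist','w_tray2',(215,20,485,285),2.2); np.save('w_tray2.npy',P,allow_pickle=True); print(P['position'],P['rotation'],r.sense()['clock'])
R=rpy([np.pi,0,0.25]); plan([500+45,-320,165],R,14)
E
```

```text
[493.97064315  43.93530242 394.86092145] [-0.26667886  0.001648    0.02676502] 4.425
-1 -0.534 0.073 0.155 -0.01 0 5.52; -1 -0.525 0.124 0.155 -0.01 0 5.52; -1 -0.51 0.174 0.155 -0.01 0 5.52; -1 -0.491 0.222 0.156 -0.01 0 5.52; -1 -0.467 0.268 0.156 -0.01 0 5.52; -1 -0.439 0.312 0.156 -0.01 0 5.52; -1 -0.407 0.353 0.156 -0.01 0 5.52; -1 -0.372 0.39 0.156 -0.01 0 5.52; -1 -0.332 0.424 0.156 -0.01 0 5.52; -1 -0.29 0.454 0.156 -0.01 0 5.52; -1 -0.245 0.48 0.156 -0.01 0 5.52; -1 -0.198 0.501 0.156 -0.01 0 5.52; -1 -0.148 0.518 0.156 -0.01 0 5.52; -1 -0.098 0.53 0.156 -0.01 0 5.52
```

View pics/w_tray2.png

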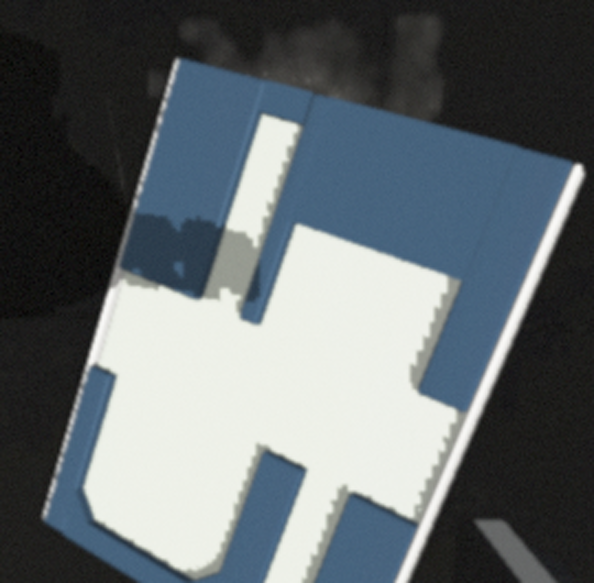

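```bash
cat > tray.py <<'E'
from h import *
from scipy.optimize import least_squares
P=np.load('w_tray2.npy',allow_pickle=True).item()
D=[((178,58),0,-88,119),((574,163),0,88,119),((262,85),1,-11.5,119),((313,93),1,11.5,119),((243,318),1,11.5,20),((460,278),1,97,67),((417,388),1,97,20),((465,410),0,88,20),((120,270),0,-88,20)]
uv=np.array([(215+a/2.2,20+b/2.2) for (a,b),*_ in D])
def pts(q,L,dz):
    ox,oy,yaw,ssc=q[:4]; S=np.array([(s+ssc*k,t) for k,s,t in L])
    # bed mid height 59; dz offset along the normal
    X=np.c_[S[:,0]*np.cos(np.pi/6)-dz*.5, S[:,1], 59+S[:,0]*.5+dz*np.cos(np.pi/6)]
    return Ro.from_euler('z',yaw).apply(X)+[ox,oy,0]
if __name__=='__main__':
    f=lambda q:(proj(P,pts(q,[d[1:] for d in D],q[4]))-uv).ravel()
    for fix in (None,0,7):
        g=f if fix is None else (lambda q:f([*q,fix]))
        s=least_squares(g,[515,-39,-.285,-38]+([0] if fix is None else []),loss='soft_l1'); print(fix,s.x.round(3),(2*s.cost)**.5,np.abs(s.fun).max())
        if fix is None: print(s.fun.reshape(-1,2).round(1).tolist())
E
python3 tray.py
```

```text
None [ 5.12623e+02 -3.61480e+01 -2.79000e-01 -3.02710e+01 -4.96700e+00] 3.2977772829453764 1.7094402954995473
[[0.5, 0.9], [-1.3, -1.7], [1.6, -1.4], [-0.2, 0.3], [-1.6, -0.0], [0.2, 0.2], [-0.3, 0.9], [0.8, 0.2], [0.1, -0.2]]
0 [ 5.1437e+02 -3.6711e+01 -2.7900e-01 -3.0651e+01] 4.16905836661907 2.4829952934478
7 [ 5.16873e+02 -3.77480e+01 -2.84000e-01 -3.13360e+01] 6.564724799249872 3.9211376485705216
```

Request:
{"method": "move_arm", "body": {"series": "-1 -0.53 0.07 0.16 0 0 5.5; -1 -0.53 0.12 0.16 0 0 5.5; -1 -0.51 0.17 0.16 0 0 5.5; -1 -0.49 0.22 0.16 0 0 5.5; -1 -0.47 0.27 0.16 0 0 5.5; -1 -0.44 0.31 0.16 0 0 5.5; -1 -0.41 0.35 0.16 0 0 5.5; -1 -0.37 0.39 0.16 0 0 5.5; -1 -0.33 0.42 0.16 0 0 5.5; -1 -0.29 0.45 0.16 0 0 5.5; -1 -0.25 0.48 0.16 0 0 5.5; -1 -0.2 0.5 0.16 0 0 5.5; -1 -0.15 0.52 0.16 0 0 5.5; -1 -0.1 0.53 0.16 0 0 5.5; -1 0 0 0 0 0 0; -1 0 0 0 0 0 0"}}

```text
clock: 6.42
eef_pos: [550.2, -310.7, 160.3]
tcp_rot: [-3.137, -0.002, 0.237]
contact_force: [0.4, 0.4, 0.3]
opening: 1.001
```

```bash
python3 - <<'E'
from h import *
P=snap('wrist','w_sc'); np.save('w_sc.npy',P,allow_pickle=True); print(P['position'],P['rotation'],r.sense()['clock'])
E
```

```text
[ 614.5596985  -296.09185484  302.71146532] [-0.26476929  0.00393694 -1.33467943] 6.475
```

View pics/w_sc.png

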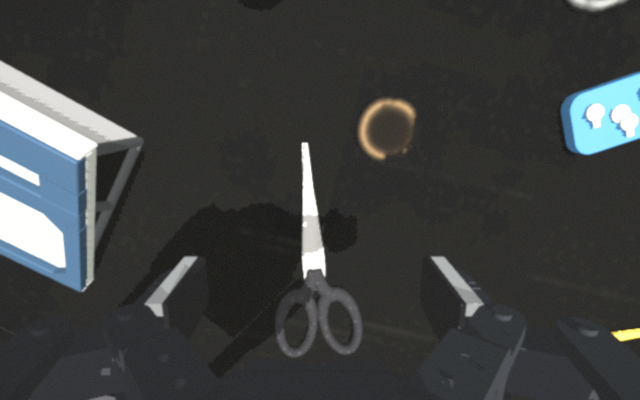

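```bash
python3 - <<'E'
from h import *; from tray import pts
C=np.load('w_sc.npy',allow_pickle=True).item()
tip=px(C,305,142.5,4); a=px(C,294,357,6); b=px(C,344,354.5,6); l=px(C,275.5,325,6); rr=px(C,361.5,322,6)
c1=px(C,302,260,6);c2=px(C,324,260,6)
print('tip',tip,'handle ends',a,b,'sides',l,rr,np.linalg.norm(l-rr)); 
e=(a+b)/2; d=tip-e; print('len',np.linalg.norm(d[:2]),'yaw',np.arctan2(d[1],d[0]),'mid',(tip+e)/2)
m=(l+rr)/2; d2=tip-m; print('yaw via sides',np.arctan2(d2[1],d2[0]),np.linalg.norm(d2[:2]))
print('blade at',c1,c2,np.linalg.norm(c1-c2))
# overlay
out=[]
for f,box,k in (('w_tray',(225,120,485,380),1.5),('w_tray2',(215,20,485,285),1.5)):
    P=np.load(f+'.npy',allow_pickle=True).item()
    if f=='w_tray': im=cv2.imread('pics/w_tray.png')[box[1]:box[3],box[0]:box[2]]; im=cv2.resize(im,None,fx=k,fy=k)
    else: im=cv2.resize(cv2.imread('pics/w_tray2.png'),None,fx=k/2.2,fy=k/2.2)
    q=[514,-36.6,-.279,-30.6]
    for L,dz,col in (([(0,-88,-119),(0,88,-119),(0,88,119),(0,-88,119)],0,(0,0,255)),
      ([(1,-11.5,20),(1,-11.5,106),(1,11.5,106),(1,11.5,20)],-7,(0,160,0)),([(1,-44,-30),(1,-44,-106),(1,44,-106),(1,44,-30)],-7,(0,160,0)),
      ([(1,65,-30),(1,65,-93),(1,87,-93),(1,87,-30)],-7,(200,0,200)),([(1,97,20),(1,97,67),(1,21,67),(1,21,20)],-7,(200,0,200)),
      ([(0,-88,20),(0,88,20),(0,88,-30),(0,-88,-30)],-7,(0,200,255))):
        uv=(proj(P,pts(q,L,dz))-box[:2])*k; cv2.polylines(im,[np.int32(np.round(uv*8))],True,col,1,cv2.LINE_AA,3)
    out.append(im[:390,:400])
h=min(o.shape[0] for o in out); cv2.imwrite('pics/ov.png',np.hstack([o[:h] for o in out]))
E
```

```text
tip [ 583.44351101 -294.88976178    4.        ] handle ends [ 378.40474338 -331.82814812    6.        ] [ 392.77404297 -378.6317809     6.        ] sides [ 409.18229366 -306.82143712    6.        ] [ 431.69376235 -385.52382945    6.        ] 81.85861457914878
len 206.8506514574337 yaw 0.29601309184439584 mid [ 484.51645209 -325.05986315    5.        ]
yaw via sides 0.3048044069497439 170.88218279881687
blade at [ 480.55935816 -316.21965657    6.        ] [ 485.24187924 -335.52899854    6.        ] 19.868988165201674
```

View pics/ov.png

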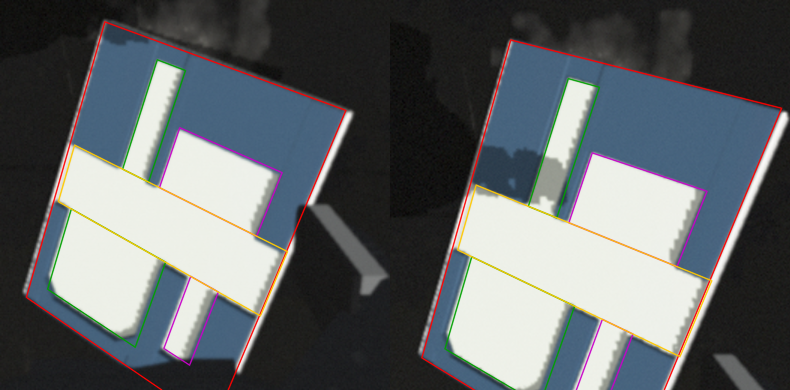

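The overlay fits within 1 to 2 mm: tray O=(514,-36.6), yaw -0.279, lower pocket s=-30.6, upper pocket s=45.4. The scissors measure 207 mm long and 82 mm wide, with their middle at (484.5,-325.1) and yaw 0.295. Both match the given sizes.

```bash
python3 - <<'E'
from h import *
plan([480,-326.5,40],rpy([np.pi,0,0.295]),6,0.2)
E
```

```text
0.2 -0.301 -0.002 0.5 -0.04 -0.02 -0.56; 0.2 -0.301 -0.006 0.5 -0.04 -0.02 -0.56; 0.2 -0.301 -0.009 0.501 -0.04 -0.02 -0.56; 0.2 -0.3 -0.012 0.501 -0.04 -0.02 -0.56; 0.2 -0.3 -0.015 0.501 -0.04 -0.02 -0.56; 0.2 -0.299 -0.019 0.501 -0.04 -0.02 -0.56
```

Request:
{"method": "move_arm", "body": {"series": "0.2 -0.3 0 0.5 0 0 -0.6; 0.2 -0.3 0 0.5 0 0 -0.6; 0.2 -0.3 -0.01 0.5 0 0 -0.6; 0.2 -0.3 -0.01 0.5 0 0 -0.6; 0.2 -0.3 -0.02 0.5 0 0 -0.5; 0.2 -0.3 -0.02 0.5 0 0 -0.5; 0.2 0 0 0 0 0 0; 0.2 0 0 0 0 0 0", "grip_force": 80}}

```text
clock: 7.48
eef_pos: [482.4, -321.3, 41.4]
tcp_rot: [-3.141, -0.008, 0.313]
contact_force: [-0.0, 0.6, 0.2]
opening: 0.401
```

```bash
python3 - <<'E'
from h import *
plan([479.7,-326.5,12],rpy([np.pi,0,0.295]),2,0.2)
s=r.sense();print(s['eef_pos'],s['tcp_rot'],s['opening'])
E
```

```text
0.2 -0.055 0.052 0.367 -0.02 -0.21 0.52; 0.2 -0.054 0.052 0.367 -0.02 -0.21 0.52
[ 482.43472042 -321.26250262   41.40857816] [-3.14090451 -0.00750446  0.31307285] 0.40133122985886815
```

Request:
{"method": "move_arm", "body": {"series": "0.2 -0.06 0.06 0.36 0 -0.2 0.5; 0.2 -0.06 0.06 0.36 0 -0.2 0.5; 0.2 0 0 0 0 0 0"}}

```text
clock: 7.85
eef_pos: [481.2, -327.9, 12.2]
tcp_rot: [3.14, -0.002, 0.295]
contact_force: [-0.4, 0.7, -0.3]
opening: 0.4
```

```bash
python3 - <<'E'
from h import *
plan([479.7,-326.5,2],rpy([np.pi,0,0.295]),2,0.2)
s=r.sense();print(s['eef_pos'],s['tcp_rot'],s['contact_force'])
P=vision.camera_params('wrist'); print(proj(P,[[479.7,-326.5,0],s['eef_pos']]))
E
```

```text
0.2 -0.014 -0.022 0.127 0.05 -0.06 0.01; 0.2 -0.013 -0.022 0.127 0.05 -0.06 0.01
[ 481.22521402 -327.85963145   12.1860289 ] [ 3.13999486e+00 -1.96187088e-03  2.95442704e-01] [-0.35650636  0.72202816 -0.28301479]
[[309.43618633 253.4301288 ]
 [313.17670633 262.43635805]]
```

Request:
{"method": "move_arm", "body": {"series": "0.2 -0.02 -0.02 0.13 0 0 0; 0.2 -0.02 -0.02 0.12 0 0 0; 0.2 0 0 0 0 0 0; 1 0 0 0 0 0 0; 1 0 0 0 0 0 0; 1 0 0 0 0 0 0; 1 0 0 0 0 0 0"}}

```text
clock: 8.72
eef_pos: [479.5, -327.1, 2.2]
tcp_rot: [3.139, -0.002, 0.295]
contact_force: [-0.7, 0.0, 1.2]
opening: 0.167
```

```bash
python3 - <<'E'
from h import *
s=r.sense();print(s['eef_pos'],s['tcp_rot'],s['contact_force'],s['opening']*85)
E
```

```text
[ 479.46730361 -327.1009973     2.19249376] [ 3.13930496e+00 -2.41595262e-03  2.95447151e-01] [-0.73922248  0.03779146  1.24194359] 14.223391686101621
```

Request:
{"method": "move_arm", "body": {"series": "1 0 0 0 0 0 0; 1 0 0 0 0 0 0; 1 0 0 -0.3 0 0 0; 1 0 0 -0.5 0 0 0; 1 0 0 -0.8 0 0 0; 1 0 0 -0.8 0 0 0; 1 0 0 0 0 0 0; 1 0 0 0 0 0 0"}}

```text
clock: 9.72
eef_pos: [479.2, -326.7, 103.1]
tcp_rot: [3.139, -0.003, 0.295]
contact_force: [-0.7, 0.1, -0.5]
opening: 0.173
```

```bash
python3 - <<'E'
from h import *
s=r.sense();print(s['eef_pos'],s['tcp_rot'],s['contact_force'],s['wrist_torque'],s['opening']*85)
P=snap('wrist','w_held',(120,80,520,380),1.5); np.save('w_held.npy',P,allow_pickle=True)
E
```

```text
[ 479.21864222 -326.66983341  103.1483418 ] [ 3.13917798e+00 -3.02682626e-03  2.95369649e-01] [-0.65991617  0.11524441 -0.5466529 ] [-0.0084668  -0.01749201 -0.00975201] 14.73273603273408
```

View pics/w_held.png

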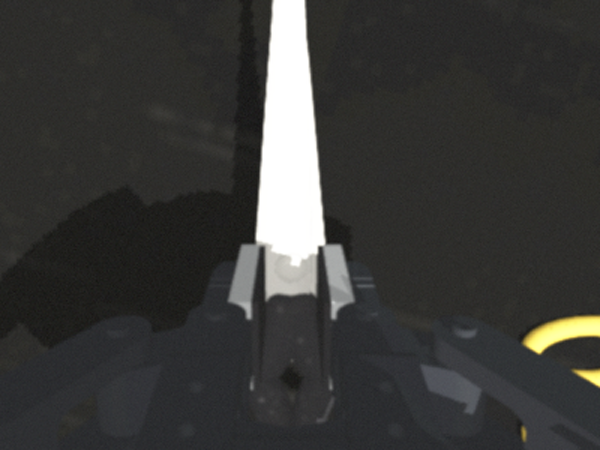

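The scissors are held: the blade sits between the pads, running straight up from crop (290,250). I'm checking the in-hand yaw and pitch from the tip's pixel.

```bash
cat > goals.py <<'E'
from h import *
O=np.array([514,-36.6,0]);YAW=-.279
Rz=Ro.from_euler('z',YAW)
S=Rz.apply([np.cos(np.pi/6),0,.5]); T=Rz.apply([0,1,0]); N=Rz.apply([-.5,0,np.cos(np.pi/6)])
def floor(s,t,h): return O+[0,0,59]+S*s+T*t+N*(h-7)
RP=Ro.from_matrix(np.c_[T,-S,-N] @ np.diag([1,1,1])) # tool x=tray y, z into slope
Y=np.cross(-N,T); RP=Ro.from_matrix(np.c_[T,Y,-N])
E
python3 - <<'E'
from h import *; from goals import *
s=r.sense(); p=s['eef_pos']; R=rpy(s['tcp_rot'])
P=vision.camera_params('wrist'); im=vision.grab_frame('wrist').astype(int)
m=(im.min(2)>170); m[:, :260]=0; m[:,380:]=0; m[260:]=0
rows=np.where(m.any(1))[0]; print('tip row',rows.min())
for v in list(range(rows.min(),rows.min()+4))+[60,100,150,200,230]:
    c=np.where(m[v])[0]; print(v,c.min() if len(c) else None,c.max() if len(c) else None)
for h in (-8,-4,-1,2,5,9): # tip points, h above TCP plane, tool axis
    print(h,proj(P,p+R.apply([[107,0,-h],[5,0,-6-0],[60,0,-h]])).round(1).tolist())
print('floor target',floor(-30.6,-5,2.5),RP.as_euler('xyz'),R.inv().apply(R.apply([1,0,0])))
E
```

```text
Traceback (most recent call last):
  File "goals.py", line 6, in <module>
    RP=Ro.from_matrix(np.c_[T,-S,-N] @ np.diag([1,1,1])) # tool x=tray y, z into slope
  File "scipy/spatial/transform/_rotation.pyx", line 1143, in scipy.spatial.transform._rotation.Rotation.from_matrix
ValueError: Non-positive determinant (left-handed or null coordinate frame) in rotation matrix 0: [[ 0.27539446 -0.83253734  0.48066566]
 [ 0.96133131  0.23849859 -0.13769723]
 [ 0.         -0.5        -0.8660254 ]].
```

```bash
sed -i '/diag/d' goals.py
python3 - <<'E'
from h import *; from goals import *
s=r.sense(); p=s['eef_pos']; R=rpy(s['tcp_rot'])
P=vision.camera_params('wrist'); im=vision.grab_frame('wrist').astype(int)
m=(im.min(2)>170); m[:, :260]=0; m[:,380:]=0; m[260:]=0
rows=np.where(m.any(1))[0]; print('tip row',rows.min())
for v in list(range(rows.min(),rows.min()+4))+[60,100,150,200,230]:
    c=np.where(m[v])[0]; print(v,c.min() if len(c) else None,c.max() if len(c) else None)
for h in (-8,-4,-1,2,5,9): # tip points, h above TCP plane, tool axis
    print(h,proj(P,p+R.apply([[107,0,-h],[5,0,-6-0],[60,0,-h]])).round(1).tolist())
print('floor target',floor(-30.6,-5,2.5),RP.as_euler('xyz'))
print(RP.as_matrix().round(2))
E
```

```text
tip row 0
0 304 318
1 304 318
2 304 319
3 304 319
60 302 321
100 301 323
150 297 328
200 294 332
230 291 335
-8 [[313.0, -7.9], [313.2, 257.5], [313.1, 120.0]]
-4 [[312.9, -11.2], [313.2, 257.5], [313.1, 120.4]]
-1 [[312.9, -13.8], [313.2, 257.5], [313.1, 120.8]]
2 [[312.9, -16.5], [313.2, 257.5], [313.1, 121.1]]
5 [[312.9, -19.4], [313.2, 257.5], [313.0, 121.5]]
9 [[312.9, -23.5], [313.2, 257.5], [313.0, 122.0]]
floor target [489.31038061 -34.72823711  39.80288568] [2.61799388 0.         1.29179633]
[[ 0.28  0.83  0.48]
 [ 0.96 -0.24 -0.14]
 [-0.    0.5  -0.87]]
```

```bash
python3 - <<'E'
from h import *; from goals import *
st=plan([430,-200,210],RP,10,1); print(); 
st=plan(floor(-30.6,-5,70),RP,7,1,st); print(floor(-30.6,-5,70))
E
```

```text
1 -0.025 -0.338 -0.269 -2.73 1.48 -5.57; 1 0.015 -0.326 -0.285 -2.73 1.48 -5.57; 1 0.053 -0.308 -0.299 -2.73 1.48 -5.57; 1 0.09 -0.287 -0.311 -2.73 1.48 -5.57; 1 0.125 -0.261 -0.322 -2.73 1.48 -5.57; 1 0.157 -0.232 -0.33 -2.73 1.48 -5.57; 1 0.187 -0.199 -0.336 -2.73 1.48 -5.57; 1 0.214 -0.164 -0.339 -2.73 1.48 -5.57; 1 0.236 -0.126 -0.34 -2.73 1.48 -5.57; 1 0.256 -0.086 -0.339 -2.73 1.48 -5.57

1 0.626 -0.268 0.306 0 0 0; 1 0.626 -0.268 0.306 0 0 0; 1 0.626 -0.268 0.306 0 0 0; 1 0.626 -0.268 0.306 0 0 0; 1 0.626 -0.268 0.306 0 0 0; 1 0.626 -0.268 0.306 0 0 0; 1 0.626 -0.268 0.306 0 0 0
[456.86544878 -25.43367425  98.25960044]
```

Request:
{"method": "move_arm", "body": {"series": "1 0 0 -0.6 0 0 0; 1 -0.03 -0.34 -0.27 -2.7 1.5 -5.6; 1 0.02 -0.33 -0.29 -2.7 1.5 -5.6; 1 0.05 -0.31 -0.3 -2.7 1.5 -5.6; 1 0.09 -0.29 -0.31 -2.7 1.5 -5.6; 1 0.13 -0.26 -0.32 -2.7 1.5 -5.6; 1 0.16 -0.23 -0.33 -2.7 1.5 -5.6; 1 0.19 -0.2 -0.34 -2.7 1.5 -5.6; 1 0.21 -0.16 -0.34 -2.7 1.5 -5.6; 1 0.24 -0.13 -0.34 -2.7 1.5 -5.6; 1 0.26 -0.09 -0.34 -2.7 1.5 -5.6; 1 0 0 0 0 0 0; 1 0 0 0 0 0 0"}}

```text
clock: 11.45
eef_pos: [420.5, -192.9, 225.0]
tcp_rot: [2.63, -0.001, 1.325]
contact_force: [0.8, 0.0, 0.1]
opening: 0.168
```

```bash
python3 - <<'E'
from h import *; from goals import *
st=plan(floor(-30.6,-5,70),RP,8,1)
s=r.sense();print(s['eef_pos'],s['tcp_rot'],s['qpos'].round(2))
E
```

```text
1 0.535 -0.209 0.337 -0.08 -0.12 0.2; 1 0.535 -0.212 0.336 -0.08 -0.12 0.2; 1 0.535 -0.214 0.334 -0.08 -0.12 0.2; 1 0.535 -0.216 0.333 -0.08 -0.12 0.2; 1 0.535 -0.219 0.331 -0.08 -0.12 0.2; 1 0.535 -0.221 0.33 -0.08 -0.12 0.2; 1 0.534 -0.224 0.328 -0.08 -0.12 0.2; 1 0.534 -0.226 0.327 -0.08 -0.12 0.2
[ 420.52817321 -192.87636306  224.98236248] [ 2.62963483e+00 -8.53177938e-04  1.32484607e+00] [-0.54 -0.12  2.31  0.31  0.48 -0.54]
```

Request:
{"method": "move_arm", "body": {"series": "1 0.54 -0.21 0.34 -0.1 -0.1 0.2; 1 0.54 -0.21 0.34 -0.1 -0.1 0.2; 1 0.54 -0.21 0.33 -0.1 -0.1 0.2; 1 0.54 -0.22 0.33 -0.1 -0.1 0.2; 1 0.54 -0.22 0.33 -0.1 -0.1 0.2; 1 0.53 -0.22 0.33 -0.1 -0.1 0.2; 1 0.53 -0.22 0.33 -0.1 -0.1 0.2; 1 0.53 -0.22 0.33 -0.1 -0.1 0.2; 1 0 0 0 0 0 0; 1 0 0 0 0 0 0"}}

```text
clock: 12.7
eef_pos: [457.0, -56.7, 114.9]
tcp_rot: [2.628, 0.003, 1.28]
contact_force: [-0.6, 0.8, -0.3]
opening: 0.166
```

```bash
python3 - <<'E'
from h import *; from goals import *
st=plan(floor(-30.6,-5,30),RP,3,1)
s=r.sense();print(s['eef_pos'],s['tcp_rot'],s['qpos'].round(2))
E
```

```text
1 0.252 -0.13 0.416 -0.19 0.17 -0.17; 1 0.252 -0.131 0.417 -0.19 0.17 -0.17; 1 0.251 -0.132 0.417 -0.19 0.17 -0.17
[456.9833805  -56.66449923 114.9047746 ] [2.62770577 0.00338062 1.27972483] [-0.03  0.13  2.43 -0.98  0.16  1.21]
```

Request:
{"method": "move_arm", "body": {"series": "1 0.2 -0.08 0.2 -0.1 0.1 -0.1; 1 0.2 -0.08 0.2 -0.1 0.1 -0.1; 1 0.2 -0.08 0.2 -0.1 0.1 -0.1; 1 0.2 -0.08 0.2 -0.1 0.1 -0.1; 1 0 0 0 0 0 0; 1 0 0 0 0 0 0"}}

```text
clock: 13.45
eef_pos: [474.8, -28.2, 93.4]
tcp_rot: [2.636, 0.003, 1.289]
contact_force: [-0.1, 0.1, 0.4]
opening: 0.172
```

```bash
python3 - <<'E'
from h import *; from goals import *
st=plan(floor(-30.6,-5,30),RP,3,1)
s=r.sense();print(s['eef_pos'],s['tcp_rot'],s['qpos'].round(2))
E
```

```text
1 -0.019 -0.106 0.225 -0.35 0.07 -0.03; 1 -0.019 -0.107 0.225 -0.35 0.07 -0.03; 1 -0.019 -0.108 0.224 -0.35 0.07 -0.03
[474.81452877 -28.15640149  93.41591263] [2.6361751  0.00263781 1.28860254] [ 0.05  0.21  2.4  -1.29  0.17  1.58]
```

```bash
cat > kin.py <<'E'
from h import *; from goals import *
from scipy.optimize import least_squares
Q=[[1.31961636,.353588342,1.63407456,0,1.15520529,-.0024],[-.54,-.12,2.31,.31,.48,-.54],[-.03,.13,2.43,-.98,.16,1.21],list(r.sense()['qpos'])]
X=[([153.788,605.33,230.62],[-3.1403,0,2.8928]),([420.5,-192.9,225],[2.6296,-.0009,1.3248]),([457,-56.7,114.9],[2.6277,.0034,1.2797]),(r.sense()['eef_pos'],r.sense()['tcp_rot'])]
def wr(k,q):
    h,a1,L1,L2,e=k; d=lambda a:np.array([np.sin(a),0,np.cos(a)])
    return Ro.from_euler('z',q[0]).apply([a1,0,h]+L1*d(q[1])+L2*d(q[1]+q[2])+e*d(q[1]+q[2]-np.pi/2))
def tz(q): return Ro.from_euler('z',q[0])*Ro.from_euler('y',q[1]+q[2])*Ro.from_euler('z',q[3])*Ro.from_euler('y',q[4])
Z=[0,0,1]
res=lambda k:np.concatenate([wr(k[:5],q)+k[5]*rpy(o).apply(Z)-p for q,(p,o) in zip(Q,X)])
F=least_squares(lambda k:np.r_[res(k),(k-[300,0,450,450,0,250])*.01],[300,0,450,450,0,250]); K=F.x
def ik(p,R,q0):
    f=lambda q:np.r_[(wr(K[:5],q)+K[5]*R.apply(Z)-p)/100, tz([*q,0]).apply(Z)-R.apply(Z)]
    return least_squares(f,q0)
if __name__=='__main__':
    print(K.round(1),res(K).round(1).tolist())
    for q,(p,o) in zip(Q,X): print((tz(q).apply(Z)-rpy(o).apply(Z)).round(3))
    for s,lab in ((-30.6,'sc'),(45.4,'cal')):
      for h in (70,30,2):
        for tilt in (0,3,6,10):
            R=RP*Ro.from_euler('x',tilt,degrees=True)
            o=ik(floor(s,-5,h),R,[0,.2,2.3,-.7,.3]); print(lab,h,tilt,o.x.round(2),round(o.cost,5),R.as_euler('xyz').round(2))
E
python3 kin.py
```

```text
[288.7   1.6 569.  491.8 -57.6 339.9] [1.4, -0.4, 0.1, -1.2, -1.9, -0.1, 0.0, -1.1, -0.6, 0.1, -1.0, 0.6]
[ 0.  0. -0.]
[-0.002 -0.001 -0.001]
[-0.006 -0.002 -0.003]
[-0. -0. -0.]
sc 70 0 [ 0.07  0.18  2.45 -1.46  0.17] 0.0 [2.62 0.   1.29]
sc 70 3 [ 0.06  0.17  2.41 -0.95  0.18] 0.0 [2.67 0.   1.29]
sc 70 6 [ 0.04  0.17  2.38 -0.6   0.23] 0.0 [2.72 0.   1.29]
sc 70 10 [ 0.02  0.18  2.33 -0.33  0.31] 0.0 [2.79 0.   1.29]
sc 30 0 [ 0.05  0.3   2.43 -2.08  0.19] 0.0 [2.62 0.   1.29]
sc 30 3 [ 0.04  0.29  2.4  -1.56  0.14] 0.0 [2.67 0.   1.29]
sc 30 6 [ 0.02  0.28  2.36 -0.93  0.15] 0.0 [2.72 0.   1.29]
sc 30 10 [ 0.    0.28  2.32 -0.44  0.22] 0.0 [2.79 0.   1.29]
sc 2 0 [ 0.04  0.38  2.41 -2.36  0.22] 0.0 [2.62 0.   1.29]
sc 2 3 [ 0.02  0.37  2.38 -2.    0.15] 0.0 [2.67 0.   1.29]
sc 2 6 [ 0.01  0.36  2.35 -1.33  0.12] 0.0 [2.72 0.   1.29]
sc 2 10 [-0.01  0.36  2.3  -0.57  0.17] 0.0 [2.79 0.   1.29]
cal 70 0 [ 0.01  0.16  2.3  -0.7   0.22] 0.0 [2.62 0.   1.29]
cal 70 3 [-0.    0.17  2.27 -0.46  0.28] 0.0 [2.67 0.   1.29]
cal 70 6 [-0.01  0.17  2.23 -0.32  0.35] 0.0 [2.72 0.   1.29]
cal 70 10 [-0.03  0.19  2.18 -0.2   0.44] 0.0 [2.79 0.   1.29]
cal 30 0 [-0.01  0.27  2.29 -1.04  0.16] 0.0 [2.62 0.   1.29]
cal 30 3 [-0.02  0.27  2.25 -0.62  0.2 ] 0.0 [2.67 0.   1.29]
cal 30 6 [-0.03  0.27  2.22 -0.39  0.27] 0.0 [2.72 0.   1.29]
cal 30 10 [-0.04  0.28  2.17 -0.23  0.36] 0.0 [2.79 0.   1.29]
cal 2 0 [-0.02  0.34  2.27 -1.41  0.13] 0.0 [2.62 0.   1.29]
cal 2 3 [-0.03  0.34  2.24 -0.81  0.16] 0.0 [2.67 0.   1.29]
cal 2 6 [-0.04  0.34  2.2  -0.47  0.22] 0.0 [2.72 0.   1.29]
cal 2 10 [-0.05  0.34  2.16 -0.26  0.31] 0.0 [2.79 0.   1.29]
```

The arm model shows that the exact slope-normal pose for the lower pocket would need q4 = -2.4, below its -1.3 limit. A tool 7.5° steeper is reachable, so I'll lower the scissors with that small roll and release them 5 to 6 mm above the floor to settle.

```bash
python3 - <<'E'
from kin import *
R=RP*Ro.from_euler('x',7.5,degrees=True)
for h in (40,20,8): print(h,ik(floor(-30,-5,h),R,[0,.2,2.3,-.7,.3]).x.round(2))
plan(floor(-30,-5,40),R,4,1)
E
```

```text
40 [ 0.02  0.26  2.35 -0.62  0.19]
20 [ 0.01  0.31  2.34 -0.78  0.16]
8 [ 0.    0.34  2.33 -0.9   0.14]
1 -0.014 -0.077 0.106 1.61 0.05 -0.02; 1 -0.014 -0.074 0.109 1.61 0.05 -0.02; 1 -0.014 -0.071 0.111 1.61 0.05 -0.02; 1 -0.014 -0.067 0.113 1.61 0.05 -0.02
```

Request:
{"method": "move_arm", "body": {"series": "1 -0.01 -0.08 0.11 1.6 0 0; 1 -0.01 -0.07 0.11 1.6 0 0; 1 -0.01 -0.07 0.11 1.6 0 0; 1 -0.01 -0.07 0.11 1.6 0 0; 1 0 0 0 0 0 0; 1 0 0 0 0 0 0"}}

```text
clock: 14.2
eef_pos: [471.0, -30.1, 72.9]
tcp_rot: [2.75, 0.004, 1.29]
contact_force: [-0.7, -0.5, -0.4]
opening: 0.166
```

```bash
python3 - <<'E'
from kin import *
R=RP*Ro.from_euler('x',7.5,degrees=True)
plan(floor(-30,-5,25),R,2,1)
s=r.sense();print(s['eef_pos'],s['tcp_rot'],s['qpos'].round(2),s['clock'])
E
```

```text
1 0.008 0.03 0.192 -0.02 0.12 0; 1 0.007 0.03 0.192 -0.02 0.12 0
[471.03463343 -30.05928877  72.88929677] [2.74971883 0.00396521 1.29016505] [ 0.02  0.25  2.35 -0.62  0.2   0.89] 14.2
```

Request:
{"method": "move_arm", "body": {"series": "1 0.01 0.03 0.19 0 0.1 0; 1 0.01 0.03 0.19 0 0.1 0; 1 0 0 0 0 0 0; 1 0 0 0 0 0 0"}}

```text
clock: 14.7
eef_pos: [478.6, -31.6, 60.3]
tcp_rot: [2.748, 0.001, 1.293]
contact_force: [-0.1, -0.0, -0.5]
opening: 0.17
```

```bash
python3 - <<'E'
from kin import *
R=RP*Ro.from_euler('x',7.5,degrees=True)
plan(floor(-30,-5,8),R,3,1)
s=r.sense();d=s['eef_pos']-floor(0,0,0);print('s,t,h',d@S,d@T,d@N,s['tcp_rot'],s['contact_force'],s['qpos'].round(2))
E
```

```text
1 -0.001 0.02 0.147 0.02 0.01 0.02; 1 -0.001 0.02 0.147 0.02 0.01 0.02; 1 -0.001 0.02 0.147 0.02 0.01 0.02
s,t,h -30.063172822457293 -4.925972565493936 25.854028055653988 [2.74779084e+00 1.10398867e-03 1.29265681e+00] [-0.06168975 -0.0360566  -0.46465482] [ 0.01  0.29  2.34 -0.72  0.17  0.98]
```

Request:
{"method": "move_arm", "body": {"series": "1 0 0.02 0.15 0 0 0; 1 0 0.02 0.15 0 0 0; 1 0 0.02 0.15 0 0 0; 1 0 0 0 0 0 0; 1 0 0 0 0 0 0"}}

```text
clock: 15.32
eef_pos: [487.3, -33.9, 45.8]
tcp_rot: [2.746, 0.001, 1.293]
contact_force: [0.1, 0.3, -1.2]
opening: 0.169
```

```bash
python3 - <<'E'
from kin import *
R=RP*Ro.from_euler('x',7.5,degrees=True)
plan(floor(-30,-5,8),R,1,1)
s=r.sense();d=s['eef_pos']-floor(0,0,0);print('s,t,h',d@S,d@T,d@N,s['tcp_rot'],s['contact_force'],s['wrist_torque'],s['qpos'].round(2))
P=snap('wrist','w_pl',(120,0,520,380),1.5); np.save('w_pl.npy',P,allow_pickle=True)
E
```

```text
1 -0.005 -0.01 0.022 0.19 0.02 0.09
s,t,h -29.484781354967524 -4.807081195795685 8.8271961965448 [2.74563776e+00 9.95316517e-04 1.29314400e+00] [ 0.11830764  0.32536453 -1.16485414] [ 0.088558    0.19861748 -0.04797856] [ 0.    0.34  2.33 -0.9   0.14  1.15]
```

View pics/w_pl.png

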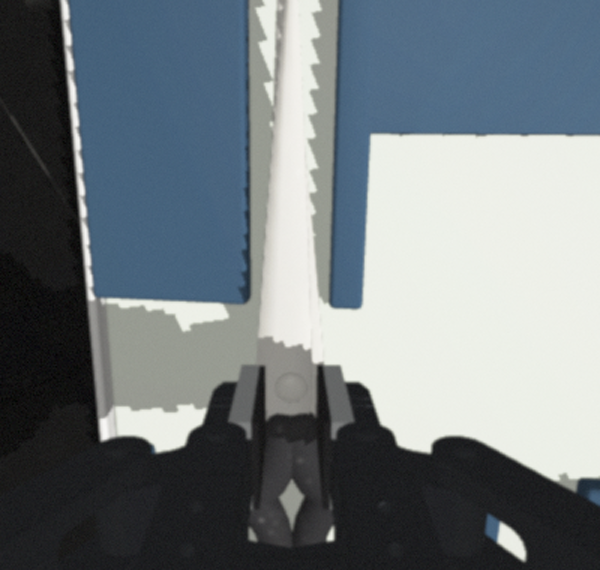

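The blade lies centred in its slot: the slot spans crop columns 249 to 333 and the blade is centred at about 290. I'm lowering slightly and releasing.

Request:
{"method": "move_arm", "body": {"series": "1 0 -0.01 0.04 0.2 0 0; 1 0 0 0 0 0 0; 0.4 0 0 0 0 0 0; 0.2 0 0 0 0 0 0; 0 0 0 0 0 0 0; 0 0 0 0 0 0 0; 0 0 0 -0.2 0 0 0; 0 0 0 -0.5 0 0 0; 0 0 0 -0.7 0 0 0; 0 0 0 -0.7 0 0 0; 0 0 0 0 0 0 0"}}

```text
clock: 16.75
eef_pos: [455.5, -24.5, 123.6]
tcp_rot: [2.751, 0.0, 1.294]
contact_force: [0.4, -0.8, 0.9]
opening: 0.5
```

```bash
python3 - <<'E'
from kin import *
s=r.sense();d=s['eef_pos']-floor(0,0,0);print('s,t,h',d@S,d@T,d@N,s['contact_force'])
plan([430,60,230],rpy([np.pi,0,1.6]),8,-1)
T_=vision.camera_params('top');vision.grab_frame('top')
E
```

```text
s,t,h -19.268397126299238 -4.4588935505095195 92.77115452841211 [ 0.35624424 -0.83324322  0.86184655]
-1 0.232 -0.011 -0.364 2.78 0.43 -2.17; -1 0.235 -0.02 -0.362 2.78 0.43 -2.17; -1 0.239 -0.028 -0.359 2.78 0.43 -2.17; -1 0.243 -0.036 -0.355 2.78 0.43 -2.17; -1 0.247 -0.044 -0.351 2.78 0.43 -2.17; -1 0.252 -0.052 -0.347 2.78 0.43 -2.17; -1 0.256 -0.059 -0.343 2.78 0.43 -2.17; -1 0.261 -0.066 -0.338 2.78 0.43 -2.17
```

```bash
python3 - <<'E'
from kin import *
plan([480,10,270],rpy([np.pi,0,1.6]),6,-1)
E
```

```text
-1 0.166 0.288 -0.545 3.69 0.58 -2.89; -1 0.158 0.26 -0.561 3.69 0.58 -2.89; -1 0.151 0.232 -0.575 3.69 0.58 -2.89; -1 0.146 0.202 -0.588 3.69 0.58 -2.89; -1 0.143 0.171 -0.598 3.69 0.58 -2.89; -1 0.141 0.139 -0.607 3.69 0.58 -2.89
```

Request:
{"method": "move_arm", "body": {"series": "-1 0.17 0.29 -0.55 3.7 0.6 -2.9; -1 0.16 0.26 -0.56 3.7 0.6 -2.9; -1 0.15 0.23 -0.58 3.7 0.6 -2.9; -1 0.15 0.2 -0.59 3.7 0.6 -2.9; -1 0.14 0.17 -0.6 3.7 0.6 -2.9; -1 0.14 0.14 -0.61 3.7 0.6 -2.9; -1 0 0 0 0 0 0; -1 0 0 0 0 0 0"}}

```text
clock: 17.8
eef_pos: [480.3, 7.3, 263.4]
tcp_rot: [-3.115, 0.004, 1.605]
contact_force: [-0.1, -0.2, 0.1]
opening: 0.999
```

```bash
python3 - <<'E'
from kin import *
P=snap('wrist','w_rel',(190,30,510,350),1.8); np.save('w_rel.npy',P,allow_pickle=True)
print(r.sense()['clock'],r.sense()['eef_pos'])
st=plan([461.7,320.3,90],rpy([np.pi,0,2.814]),11,-1)
E
```

```text
17.85 [480.26774094   7.28859144 263.50361059]
-1 0.714 -0.007 0.392 -0.13 -0.07 -6.3; -1 0.711 0.07 0.391 -0.13 -0.07 -6.3; -1 0.699 0.147 0.391 -0.13 -0.07 -6.3; -1 0.68 0.222 0.39 -0.13 -0.07 -6.3; -1 0.652 0.294 0.39 -0.13 -0.07 -6.3; -1 0.616 0.363 0.39 -0.13 -0.07 -6.3; -1 0.573 0.427 0.39 -0.13 -0.07 -6.3; -1 0.523 0.487 0.391 -0.13 -0.07 -6.3; -1 0.467 0.54 0.391 -0.13 -0.07 -6.3; -1 0.406 0.587 0.392 -0.13 -0.07 -6.3; -1 0.339 0.627 0.393 -0.13 -0.07 -6.3
```

View pics/w_rel.png

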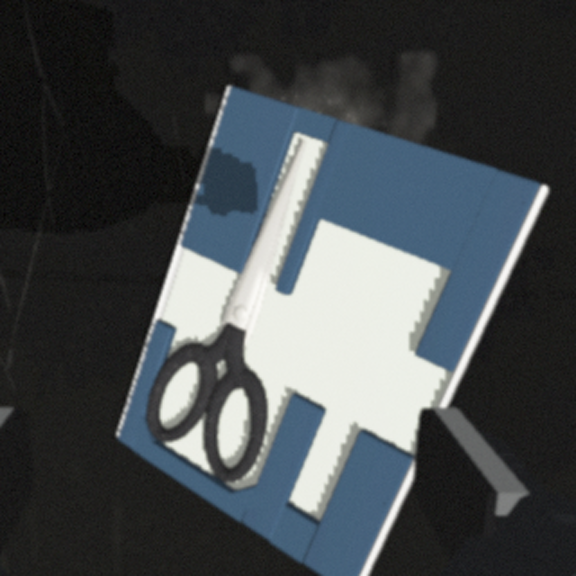

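```bash
python3 - <<'E'
from kin import *
P=np.load('w_rel.npy',allow_pickle=True).item()
def st(u,v,h):
    d=plane(P,190+u/1.8,30+v/1.8,floor(0,0,h),N)-floor(0,0,h); return (d@S+30.6).round(1),(d@T).round(1)
for n,u,v in [('left',147,415),('right',267,410),('endL',165,442),('endR',232,481),('tip',308,137),('bladeL',224,315),('bladeR',247,330)]:
    print(n,[st(u,v,h) for h in (0,5.5,11)])
print('wells corner',st(163,322,7))
E
```

```text
left [(np.float64(-46.8), np.float64(-94.7)), (np.float64(-43.6), np.float64(-91.6)), (np.float64(-40.4), np.float64(-88.5))]
right [(np.float64(30.8), np.float64(-49.6)), (np.float64(32.8), np.float64(-47.2)), (np.float64(34.7), np.float64(-44.8))]
endL [(np.float64(-27.6), np.float64(-104.8)), (np.float64(-24.7), np.float64(-101.5)), (np.float64(-21.8), np.float64(-98.2))]
endR [(np.float64(25.6), np.float64(-102.9)), (np.float64(27.6), np.float64(-99.6)), (np.float64(29.7), np.float64(-96.4))]
tip [(np.float64(-2.4), np.float64(106.0)), (np.float64(0.1), np.float64(105.8)), (np.float64(2.6), np.float64(105.7))]
bladeL [(np.float64(-16.4), np.float64(-8.3)), (np.float64(-13.7), np.float64(-6.6)), (np.float64(-11.0), np.float64(-4.9))]
bladeR [(np.float64(1.4), np.float64(-10.4)), (np.float64(3.8), np.float64(-8.6)), (np.float64(6.2), np.float64(-6.9))]
wells corner (np.float64(-52.2), np.float64(-28.2))
```

The scissors are in, but the lower handle may be resting close to the pocket's down-slope wall. I'm taking a view along the slope normal, where height hardly matters, and measuring by code.

```bash
python3 - <<'E'
from kin import *
R=RP*Ro.from_euler('x',4,degrees=True)
print(ik(floor(-30,-110,130),R,[-.3,.1,2.3,0,.3]).x.round(2),floor(-30,-110,130))
plan(floor(-30,-110,130),R,8,-1)
E
```

```text
[-0.29 -0.04  2.44  0.02  0.29] [ 399.608614   -118.25472766  150.52112467]
-1 -0.382 -0.256 0.361 -3.41 -0.46 2.22; -1 -0.389 -0.262 0.349 -3.41 -0.46 2.22; -1 -0.397 -0.267 0.336 -3.41 -0.46 2.22; -1 -0.405 -0.271 0.323 -3.41 -0.46 2.22; -1 -0.413 -0.274 0.311 -3.41 -0.46 2.22; -1 -0.421 -0.276 0.297 -3.41 -0.46 2.22; -1 -0.429 -0.277 0.284 -3.41 -0.46 2.22; -1 -0.438 -0.277 0.271 -3.41 -0.46 2.22
```

Request:
{"method": "move_arm", "body": {"series": "-1 -0.38 -0.26 0.36 -3.4 -0.5 2.2; -1 -0.39 -0.26 0.35 -3.4 -0.5 2.2; -1 -0.4 -0.27 0.34 -3.4 -0.5 2.2; -1 -0.4 -0.27 0.32 -3.4 -0.5 2.2; -1 -0.41 -0.27 0.31 -3.4 -0.5 2.2; -1 -0.42 -0.28 0.3 -3.4 -0.5 2.2; -1 -0.43 -0.28 0.28 -3.4 -0.5 2.2; -1 -0.44 -0.28 0.27 -3.4 -0.5 2.2; -1 0 0 0 0 0 0; -1 0 0 0 0 0 0"}}

```text
clock: 19.1
eef_pos: [386.1, -120.8, 138.9]
tcp_rot: [2.68, 0.007, 1.277]
contact_force: [0.6, -0.1, -0.3]
opening: 1.001
```

```bash
cat > rect.py <<'E'
from goals import *
def rect(name,h,out,s0=-95,s1=75,t0=-125,t1=125,k=3):
    "orthophoto of the tray plane at height h over the pocket floor: cols=s, rows=-t"
    P=vision.camera_params(name); im=vision.grab_frame(name)
    src=np.array([[s0,t1],[s1,t1],[s1,t0],[s0,t0]],float)
    uv=proj(P,np.array([floor(s,t,h) for s,t in src]))
    dst=np.float32([[(s-s0)*k,(t1-t)*k] for s,t in src])
    M=cv2.getPerspectiveTransform(np.float32(uv),dst)
    o=cv2.warpPerspective(im,M,(int((s1-s0)*k),int((t1-t0)*k)),flags=cv2.INTER_CUBIC); cv2.imwrite(f'pics/{out}.png',o[:,:,::-1]); return o
E
python3 - <<'E'
from rect import *
s=r.sense();print(s['clock'],s['eef_pos'],s['tcp_rot'])
P=vision.camera_params('wrist');print('cam s,t,h',[(P['position']-floor(0,0,0))@v for v in (S,T,N)])
o=rect('wrist',7,'r7',k=2); g=o.astype(int)
def runs(t,h=7):
    row=g[int((125-t)*2)]; lab=['D' if p.max()<75 else 'B' if p[2]-p[0]>25 else 'W' if p.min()>190 else 'g' for p in row]
    out=[];i=0
    for j in range(1,len(lab)+1):
        if j==len(lab) or lab[j]!=lab[i]:
            if j-i>1: out.append(f"{lab[i]}{-95+i/2-(-30.6):.0f}:{-95+j/2+30.6:.0f}")
            i=j
    return ' '.join(out)
for t in (40,25,5,-10,-25,-40,-50,-60,-70,-80,-90,-98,-104): print(t,runs(t))
E
```

```text
19.1 [ 386.11040515 -120.75890634  138.90137698] [2.67973075 0.00684296 1.27747341]
cam s,t,h [np.float64(-37.45204235345332), np.float64(-47.992276394139644), np.float64(267.42846638524264)]
40 D-64:106
25 D-64:106
5 D-64:-61 g-61:-60 W-60:-57 g-57:-56 W-56:-17 g-17:-11 W-11:106
-10 D-64:-61 g-61:-60 W-60:-57 W-57:-19 g-19:-9 D-9:-5 g-5:-3 D-3:1 g1:3 W3:106
-25 D-64:-61 g-61:-60 W-60:-58 g-58:-56 W-56:-22 g-22:-15 D-15:7 g7:8 W8:106
-40 D-64:-62 g-62:-58 B-58:-44 W-44:-42 g-42:-37 D-37:-7 g-7:-1 D-1:28 g28:29 W29:36 g36:43 B43:64 W64:77 g77:85 D85:87 B87:106
-50 D-64:-62 g-62:-61 W-61:-59 B-58:-44 g-44:-42 D-42:-31 g-31:-30 W-30:-22 g-22:-15 D-15:6 g6:7 W7:16 g16:22 D22:33 g33:34 W34:35 g35:43 B43:64 W64:79 g79:85 D85:87 B87:106
-60 D-64:-62 g-62:-61 W-61:-60 g-60:-58 B-58:-45 D-45:-36 g-36:-35 W-35:-20 g-20:-13 D-13:4 g4:5 W5:21 g21:27 D27:35 g35:43 B43:63 W64:78 g78:85 D85:86 B86:106
-70 D-64:-62 g-62:-61 W-61:-59 g-59:-58 B-58:-46 D-46:-41 g-41:-39 D-39:-38 g-38:-37 W-37:-21 g-21:-14 D-14:-6 g-6:-3 D-3:5 g5:6 W6:22 g22:29 D29:37 g37:43 B43:63 W64:79 g79:85 D85:86 B86:106
-80 D-64:-62 g-62:-58 B-58:-45 D-45:-38 g-38:-37 W-37:-24 g-24:-17 D-17:-9 g-9:-8 W-8:-6 g-6:-0 D-0:8 g8:9 W9:21 g21:29 D29:36 g36:43 B43:63 W64:78 g78:84 D84:86 B86:106
-90 D-64:-62 g-62:-61 W-61:-60 g-60:-58 B-58:-45 g-45:-43 D-43:-39 g-39:-38 D-38:-35 g-35:-33 W-33:-31 g-31:-23 D-23:-14 g-14:-13 W-13:-2 g-2:4 D4:14 g14:16 g16:25 D25:33 g33:35 W35:36 g36:42 B43:63 W64:77 g77:84 D84:86 B86:106
-98 D-64:-62 g-62:-61 W-61:-59 g-59:-58 B-58:-39 D-39:-21 g-21:-19 W-19:9 g9:11 D11:29 g29:37 B37:106
-104 D-64:-62 g-62:-61 W-61:-59 B-59:-33 g-33:4 W4:7 g7:15 W15:18 g18:31 B31:106
```

The orthophoto shows the handles centred about 4 mm down-slope, spanning s -46 to 37 in a well of -44 to 43. The lower handle is therefore resting on the rim. I'll go back into the trough half-open and nudge the scissors up-slope with the lower finger so they drop in.

```bash
python3 - <<'E'
from kin import *
R=RP*Ro.from_euler('x',7.5,degrees=True)
for s,h in ((-32,40),(-32,5),(-22,5)): print(ik(floor(s,-15,h),R,[0,.2,2.3,-.7,.3]).x.round(2))
st=plan(floor(-32,-15,45),R,6,0.2)
E
```

```text
[-0.01  0.25  2.36 -0.61  0.18]
[-0.02  0.35  2.34 -0.95  0.12]
[-0.03  0.35  2.32 -0.8   0.13]
0.2 0.426 0.078 0.328 0.66 0.11 -0.09; 0.2 0.425 0.082 0.328 0.66 0.11 -0.09; 0.2 0.424 0.087 0.328 0.66 0.11 -0.09; 0.2 0.423 0.091 0.328 0.66 0.11 -0.09; 0.2 0.422 0.096 0.328 0.66 0.11 -0.09; 0.2 0.422 0.1 0.327 0.66 0.11 -0.09
```

Request:
{"method": "move_arm", "body": {"series": "0.2 0.43 0.08 0.33 0.7 0 0; 0.2 0.43 0.08 0.33 0.7 0 0; 0.2 0.42 0.09 0.33 0.7 0 0; 0.2 0.42 0.09 0.33 0.7 0 0; 0.2 0.42 0.1 0.33 0.7 0 0; 0.2 0.42 0.1 0.33 0.7 0 0; 0.2 0 0 0 0 0 0; 0.2 0 0 0 0 0 0"}}

```text
clock: 20.15
eef_pos: [478.5, -33.8, 79.3]
tcp_rot: [2.744, 0.008, 1.285]
contact_force: [-0.7, -0.9, -0.4]
opening: 0.404
```

```bash
python3 - <<'E'
from kin import *
R=RP*Ro.from_euler('x',7.5,degrees=True)
s=r.sense();d=s['eef_pos']-floor(0,0,0);print('s,t,h',d@S,d@T,d@N,s['qpos'].round(2),s['opening'])
plan(floor(-32,-15,6),R,5,0.2)
E
```

```text
s,t,h -20.108012260970558 -7.068479410276106 42.063240710539255 [ 0.01  0.25  2.33 -0.6   0.22  0.86] 0.40412218099088315
0.2 -0.038 -0.036 0.187 0.06 0.12 -0.04; 0.2 -0.038 -0.036 0.187 0.06 0.12 -0.04; 0.2 -0.039 -0.036 0.187 0.06 0.12 -0.04; 0.2 -0.039 -0.036 0.187 0.06 0.12 -0.04; 0.2 -0.039 -0.036 0.187 0.06 0.12 -0.04
```

Request:
{"method": "move_arm", "body": {"series": "0.2 -0.1 -0.12 0 0.1 0.2 0; 0.2 -0.1 -0.12 0.1 0.1 0.2 0; 0.2 0 0 0.3 0 0 0; 0.2 0 0 0.2 0 0 0; 0.2 0 0 0 0 0 0; 0.2 0 0 0 0 0 0"}}

```text
clock: 20.9
eef_pos: [473.1, -44.5, 53.3]
tcp_rot: [2.748, 0.001, 1.284]
contact_force: [-0.4, -0.6, -0.1]
opening: 0.403
```

```bash
python3 - <<'E'
from kin import *
R=RP*Ro.from_euler('x',7.5,degrees=True)
s=r.sense();d=s['eef_pos']-floor(0,0,0);print('s,t,h',d@S,d@T,d@N,s['qpos'].round(2),s['contact_force'])
plan(floor(-32,-15,6),R,3,0.2)
E
```

```text
s,t,h -34.9886184465705 -18.86395994858517 20.663445636989998 [-0.02  0.31  2.36 -0.81  0.14  1.05] [-0.41449378 -0.60727832 -0.08436278]
0.2 0.033 0.04 0.118 0.02 0.08 -0.12; 0.2 0.033 0.04 0.118 0.02 0.08 -0.12; 0.2 0.032 0.041 0.118 0.02 0.08 -0.12
```

Request:
{"method": "move_arm", "body": {"series": "0.2 0.03 0.03 0.12 0 0 0; 0.2 0.03 0.03 0.12 0 0 0; 0.2 0.03 0.03 0.1 0 0 0; 0.2 0 0 0 0 0 0; 0.2 0 0 0 0 0 0"}}

```text
clock: 21.52
eef_pos: [482.0, -44.0, 43.4]
tcp_rot: [2.746, 0.001, 1.283]
contact_force: [-0.2, -0.4, -0.3]
opening: 0.4
```

```bash
python3 - <<'E'
from kin import *
R=RP*Ro.from_euler('x',7.5,degrees=True)
s=r.sense();d=s['eef_pos']-floor(0,0,0);print('s,t,h',d@S,d@T,d@N,s['qpos'].round(2),s['contact_force'])
plan(floor(-21.6,-15,6),R,4,0.2)
E
```

```text
s,t,h -32.642849089921484 -15.927075217069106 7.88718849977993 [-0.02  0.34  2.34 -0.95  0.13  1.19] [-0.24769862 -0.40671418 -0.30759904]
0.2 0.006 0.07 0.003 0.04 0.05 -0.11; 0.2 0.006 0.07 0.003 0.04 0.05 -0.11; 0.2 0.006 0.07 0.003 0.04 0.05 -0.11; 0.2 0.006 0.07 0.003 0.04 0.05 -0.11
```

Request:
{"method": "move_arm", "body": {"series": "0.2 0 0 0.05 0 0 0; 0.2 0.01 0.07 -0.01 0 0 0; 0.2 0.01 0.07 -0.01 0 0 0; 0.2 0.01 0.07 -0.01 0 0 0; 0.2 0.01 0.07 -0.01 0 0 0; 0.2 0 0 0 0 0 0; 0.2 0 0 0 0 0 0"}}

```text
clock: 22.4
eef_pos: [492.3, -45.7, 47.7]
tcp_rot: [2.745, 0.001, 1.283]
contact_force: [0.0, -0.6, 0.6]
opening: 0.399
```

```bash
python3 - <<'E'
from kin import *
s=r.sense();d=s['eef_pos']-floor(0,0,0);print('s,t,h',d@S,d@T,d@N,s['qpos'].round(2),s['contact_force'])
P=vision.camera_params('wrist'); im=vision.grab_frame('wrist'); 
cv2.imwrite('pics/push.png',im[:,:,::-1])
# blade edge columns in tool image rows 180..250
for v in (60,120,180,200,220,235): print(v,[(c,tuple(im[v,c])) for c in range(270,352,6)])
E
```

```text
s,t,h -21.545547388255027 -14.725342386992098 6.435415588158021 [-0.03  0.34  2.32 -0.81  0.14  1.05] [ 0.00479948 -0.63296982  0.55524144]
60 [(270, (np.uint8(146), np.uint8(147), np.uint8(139))), (276, (np.uint8(214), np.uint8(211), np.uint8(203))), (282, (np.uint8(227), np.uint8(224), np.uint8(219))), (288, (np.uint8(233), np.uint8(231), np.uint8(226))), (294, (np.uint8(236), np.uint8(238), np.uint8(231))), (300, (np.uint8(236), np.uint8(239), np.uint8(232))), (306, (np.uint8(199), np.uint8(203), np.uint8(191))), (312, (np.uint8(150), np.uint8(154), np.uint8(143))), (318, (np.uint8(142), np.uint8(146), np.uint8(137))), (324, (np.uint8(72), np.uint8(98), np.uint8(123))), (330, (np.uint8(75), np.uint8(102), np.uint8(128))), (336, (np.uint8(80), np.uint8(107), np.uint8(132))), (342, (np.uint8(80), np.uint8(108), np.uint8(136))), (348, (np.uint8(65), np.uint8(80), np.uint8(93)))]
120 [(270, (np.uint8(187), np.uint8(186), np.uint8(179))), (276, (np.uint8(223), np.uint8(222), np.uint8(217))), (282, (np.uint8(230), np.uint8(227), np.uint8(222))), (288, (np.uint8(231), np.uint8(230), np.u
[... 2888 characters left out ...]
276, (np.uint8(134), np.uint8(132), np.uint8(127))), (282, (np.uint8(139), np.uint8(138), np.uint8(133))), (288, (np.uint8(139), np.uint8(136), np.uint8(132))), (294, (np.uint8(139), np.uint8(136), np.uint8(133))), (300, (np.uint8(137), np.uint8(137), np.uint8(133))), (306, (np.uint8(139), np.uint8(136), np.uint8(132))), (312, (np.uint8(153), np.uint8(155), np.uint8(147))), (318, (np.uint8(151), np.uint8(154), np.uint8(146))), (324, (np.uint8(151), np.uint8(152), np.uint8(144))), (330, (np.uint8(153), np.uint8(156), np.uint8(148))), (336, (np.uint8(153), np.uint8(156), np.uint8(147))), (342, (np.uint8(230), np.uint8(232), np.uint8(224))), (348, (np.uint8(196), np.uint8(199), np.uint8(188)))]
```

```bash
cat > edge.py <<'E'
from kin import *
def ed(h=6,rows=(40,120,180,200,215)):
    s=r.sense();d=s['eef_pos']-floor(0,0,0);print('s,t,h',(d@S).round(1),(d@T).round(1),(d@N).round(1),'q4',s['qpos'][3].round(2),'F',s['contact_force'].round(1),s['clock'])
    P=vision.camera_params('wrist'); im=vision.grab_frame('wrist').astype(int)
    st=lambda u,v,h:[round(float(x),1) for x in ((plane(P,u,v,floor(0,0,h),N)-floor(0,0,h))@np.c_[S,T])+[30.6,0]]
    for v in rows:
        # steel vs floor: steel's red-blue excess sign (floor g>r; steel r>=g)
        x=im[v,230:345]; steel=(x[:,0]>=x[:,1])&(x.min(1)>100); c=np.where(steel)[0]+230
        b=np.where((x[:,2]-x[:,0]>25))[0]+230
        if len(c): print(v,'steel',c.min(),c.max(),'->',st(c.min(),v,h),st(c.max(),v,h),'blue',[st(q,v,7)[0] for q in (b[b<c.min()].max() if (b<c.min()).any() else 0, b[b>c.max()].min() if (b>c.max()).any() else 0)])
    return P
if __name__=='__main__': ed()
E
python3 edge.py
```

```text
s,t,h -21.5 -14.7 6.4 q4 -0.81 F [-1.1  0.4  0.3] 22.45
40 steel 272 288 -> [-6.3, 74.8] [-0.2, 74.7] blue [-10.7, 12.2]
120 steel 267 297 -> [-9.5, 45.6] [2.5, 45.6] blue [-10.9, 12.1]
180 steel 264 303 -> [-11.9, 21.3] [4.5, 21.6] blue [-12.9, 11.7]
200 steel 263 305 -> [-12.8, 12.6] [5.2, 13.1] blue [-138.6, -138.6]
215 steel 262 307 -> [-13.5, 5.9] [6.0, 6.6] blue [-140.7, -140.7]
```

Request:
{"method": "move_arm", "body": {"series": "0.2 0 0.05 -0.01 0 0 0; 0.2 0 0.05 -0.01 0 0 0; 0.2 0 0 0 0 0 0; 0.2 0 0 0 0 0 0"}}

```text
clock: 23.0
eef_pos: [495.7, -46.7, 50.1]
tcp_rot: [2.746, 0.001, 1.283]
contact_force: [-0.5, -0.9, 1.0]
opening: 0.401
```

```bash
python3 edge.py
```

```text
s,t,h -17.3 -14.8 6.7 q4 -0.76 F [-0.5 -0.9  1. ] 23.0
40 steel 262 278 -> [-6.0, 74.9] [0.2, 74.8] blue [-10.3, 12.4]
120 steel 257 287 -> [-9.5, 45.6] [2.7, 45.6] blue [-10.8, 12.0]
180 steel 255 293 -> [-11.6, 21.1] [4.6, 21.4] blue [-13.5, 12.2]
200 steel 254 295 -> [-12.5, 12.4] [5.2, 12.8] blue [-134.7, -134.7]
215 steel 253 297 -> [-13.3, 5.7] [5.9, 6.3] blue [-136.8, -136.8]
```

The blade hasn't moved, because the open tips stand back and pass above it. I'm going back, lower, and pushing again.

Request:
{"method": "move_arm", "body": {"series": "0.2 0 0 -0.15 0 0 0; 0.2 0 -0.15 0 0 0 0; 0.2 0 -0.15 0 0 0 0; 0.2 0 -0.1 0 0 0 0; 0.2 0 -0.05 0.1 0 0 0; 0.2 0 0 0 0 0 0; 0.2 0 0 0 0 0 0"}}

```text
clock: 23.92
eef_pos: [478.4, -41.5, 45.0]
tcp_rot: [2.746, 0.001, 1.283]
contact_force: [-0.5, -0.7, -0.4]
opening: 0.4
```

```bash
python3 edge.py | head -3; python3 -c "
from kin import *
plan(floor(-35,-15,1),RP*Ro.from_euler('x',7.5,degrees=True),3,0.2)"
```

```text
s,t,h -35.5 -14.6 11.3 q4 -0.96 F [-0.5 -0.7 -0.4] 23.925
40 steel 311 327 -> [-6.2, 75.3] [-0.1, 75.2] blue [-11.1, -138.8]
120 steel 303 332 -> [-9.8, 45.5] [2.0, 45.5] blue [-11.7, -147.9]
0.2 -0.003 0.015 0.085 0.06 0.07 -0.15; 0.2 -0.003 0.015 0.085 0.06 0.07 -0.15; 0.2 -0.004 0.015 0.085 0.06 0.07 -0.15
```

Request:
{"method": "move_arm", "body": {"series": "0.2 0 0.01 0.09 0 0 0; 0.2 0 0.01 0.08 0 0 0; 0.2 0 0.01 0.05 0 0 0; 0.2 0 0 0 0 0 0; 0.2 0 0 0 0 0 0"}}

```text
clock: 24.6
eef_pos: [483.3, -42.9, 37.9]
tcp_rot: [2.744, 0.0, 1.283]
contact_force: [-0.6, -1.0, -0.8]
opening: 0.405
```

```bash
python3 edge.py | head -4; python3 -c "
from kin import *
plan(floor(-21.5,-15,1),RP*Ro.from_euler('x',7.5,degrees=True),4,0.2)"
```

```text
s,t,h -34.6 -14.5 2.6 q4 -1.08 F [-0.6 -1.  -0.8] 24.6
40 steel 304 322 -> [-6.7, 74.1] [-0.2, 73.9] blue [-10.9, -128.6]
120 steel 298 329 -> [-9.5, 46.0] [2.4, 45.9] blue [-11.6, -137.2]
180 steel 294 333 -> [-11.6, 22.5] [4.1, 22.8] blue [-12.2, -144.4]
0.2 -0.002 0.082 -0.001 0.06 0.05 -0.12; 0.2 -0.002 0.082 -0.001 0.06 0.05 -0.12; 0.2 -0.003 0.082 -0.001 0.06 0.05 -0.12; 0.2 -0.003 0.082 -0.001 0.06 0.05 -0.12
```

Request:
{"method": "move_arm", "body": {"series": "0.46 0 0 0 0 0 0; 0.46 0 0 0 0 0 0; 0.46 0 0.05 0 0 0 0; 0.46 0 0.05 0 0 0 0; 0.46 0 0.05 0 0 0 0; 0.46 0 0 0 0 0 0; 0.46 0 0 0 0 0 0"}}

```text
clock: 25.52
eef_pos: [485.5, -44.0, 39.3]
tcp_rot: [2.749, 0.001, 1.283]
contact_force: [-0.9, 0.9, 2.2]
opening: 0.272
```

```bash
python3 edge.py; python3 -c "
from h import *
print(r.sense()['opening'])"
```

```text
s,t,h -31.8 -15.0 2.6 q4 -0.97 F [-0.9  0.9  2.2] 25.525
40 steel 306 324 -> [-3.3, 73.6] [3.2, 73.4] blue [-10.8, -126.5]
120 steel 298 328 -> [-6.8, 45.5] [4.8, 45.5] blue [-11.2, -135.1]
180 steel 292 332 -> [-9.7, 22.0] [6.4, 22.3] blue [-11.9, -142.4]
200 steel 290 333 -> [-10.7, 13.7] [6.9, 14.2] blue [-145.0, -145.0]
215 steel 232 334 -> [-35.8, 6.4] [7.3, 7.9] blue [-147.0, -147.0]
0.2711305360055943
```

Request:
{"method": "move_arm", "body": {"series": "0.46 0 0.04 0 0 0 0; 0.46 0 0.03 0 0 0 0; 0.46 0 0 0 0 0 0; 0.35 0 0 0 0 0 0; 0.3 0 0 0 0 0 0; 0.3 0 0 0 0 0 0; 0.2 0 0 -0.2 0 0 0; 0.2 0 0 -0.4 0 0 0; 0 0 0 -0.6 0 0 0; 0 0 0 -0.6 0 0 0; 0 0 0 0 0 0 0"}}

```text
clock: 26.95
eef_pos: [461.1, -36.4, 108.2]
tcp_rot: [2.751, 0.0, 1.284]
contact_force: [-0.5, -0.1, 1.0]
opening: 0.502
```

```bash
python3 edge.py; python3 -c "
from kin import *
R=RP*Ro.from_euler('x',4,degrees=True)
plan(floor(-30,-110,130),R,6,-1)"
```

```text
s,t,h -19.5 -14.4 75.1 q4 -0.39 F [-0.5 -0.1  1. ] 26.95
40 steel 308 317 -> [-0.9, 85.7] [4.1, 85.6] blue [-10.8, 12.4]
120 steel 300 320 -> [-6.1, 42.8] [5.6, 42.8] blue [-11.3, 12.1]
180 steel 293 324 -> [-11.1, 7.0] [8.0, 7.4] blue [-215.6, -215.6]
200 steel 293 324 -> [-11.4, -5.7] [8.0, -5.2] blue [-219.6, -219.6]
215 steel 293 323 -> [-11.6, -15.5] [7.4, -14.8] blue [-222.7, -222.7]
-1 -0.399 -0.07 -0.222 -0.61 0.03 -0.06; -1 -0.399 -0.068 -0.223 -0.61 0.03 -0.06; -1 -0.399 -0.066 -0.224 -0.61 0.03 -0.06; -1 -0.399 -0.064 -0.225 -0.61 0.03 -0.06; -1 -0.399 -0.062 -0.226 -0.61 0.03 -0.06; -1 -0.398 -0.06 -0.227 -0.61 0.03 -0.06
```

Request:
{"method": "move_arm", "body": {"series": "-1 -0.4 -0.07 -0.22 -0.6 0 0; -1 -0.4 -0.07 -0.22 -0.6 0 0; -1 -0.4 -0.07 -0.22 -0.6 0 0; -1 -0.4 -0.06 -0.23 -0.6 0 0; -1 -0.4 -0.06 -0.23 -0.6 0 0; -1 -0.4 -0.06 -0.23 -0.6 0 0; -1 0 0 0 0 0 0; -1 0 0 0 0 0 0"}}

```text
clock: 28.0
eef_pos: [399.5, -122.4, 146.9]
tcp_rot: [2.692, 0.004, 1.283]
contact_force: [0.5, 0.7, 0.3]
opening: 0.998
```

```bash
cat >> rect.py <<'E'
def runs(g,t,so=30.6):
    row=g[int((125-t)*2)].astype(int); lab=['D' if p.max()<75 else 'B' if p[2]-p[0]>25 else 'W' if p.min()>190 else 'g' for p in row]
    out=[];i=0
    for j in range(1,len(lab)+1):
        if j==len(lab) or lab[j]!=lab[i]:
            if j-i>1: out.append(f"{lab[i]}{-95+i/2+so:.0f}:{-95+j/2+so:.0f}")
            i=j
    return ' '.join(out)
E
python3 - <<'E'
from rect import *
P=vision.camera_params('wrist');print('cam s,t,h',[((P['position']-floor(0,0,0))@v).round() for v in (S,T,N)])
g=rect('wrist',7,'r8',k=2)
for t in (-40,-50,-60,-70,-80,-90,-98,-104): print(t,runs(g,t)[:150])
plan([461.7,320.3,90],rpy([np.pi,0,2.814]),20,-1)
E
```

```text
cam s,t,h [np.float64(-20.0), np.float64(-47.0), np.float64(268.0)]
-40 D-64:-61 g-61:-58 B-58:-44 g-44:-43 W-43:-41 g-41:-35 D-35:-6 g-6:1 D1:28 g28:29 W29:37 g37:44 B44:64 W64:78 g78:85 D85:87 B87:106
-50 D-64:-62 g-62:-60 W-60:-59 g-59:-58 B-58:-44 g-44:-41 D-41:-33 g-33:-32 D-32:-30 g-30:-29 W-29:-21 g-21:-14 D-14:7 g7:9 W9:17 g17:22 D22:33 g33:34 W34
-60 D-64:-62 g-62:-61 W-61:-60 g-60:-58 B-58:-44 D-44:-35 g-35:-34 W-34:-19 g-19:-12 D-12:5 g5:6 W6:21 g21:27 D27:36 g36:43 B43:63 W64:78 g78:85 D85:86 B8
-70 D-64:-62 g-62:-61 W-61:-59 B-58:-45 D-45:-40 g-40:-39 D-39:-38 g-38:-36 W-36:-20 g-20:-13 D-13:-6 g-6:-2 D-2:3 g3:4 D4:5 g5:6 W6:23 g23:29 D29:37 g37:
-80 D-64:-62 g-62:-58 B-58:-45 D-45:-38 g-38:-36 W-36:-24 g-24:-17 D-17:-9 g-9:-7 W-7:-6 g-6:-0 D-0:7 g7:9 W9:21 g21:29 D29:36 g36:43 B43:63 W64:78 g78:85
-90 D-64:-62 g-62:-61 W-61:-59 g-59:-58 B-58:-45 g-45:-43 D-43:-40 g-40:-39 D-39:-35 g-35:-33 W-33:-31 g-31:-23 D-23:-14 g-14:-12 W-12:-2 g-2:3 D3:12 g12:
-98 D-64:-62 g-62:-61 W-61:-59 g-59:-58 B-58:-39 D-39:-21 g-21:-20 W-20:5 W5:7 g7:10 D10:30 g30:38 B38:106
-104 D-64:-62 g-62:-61 W-61:-59 g-59:-58 B-58:-33 g-33:-6 W-6:-3 g-3:5 W5:6 g6:7 g7:32 B32:106
-1 0.553 -0.104 0.026 1.02 0.99 -4.3; -1 0.559 -0.062 0.037 1.02 0.99 -4.3; -1 0.561 -0.019 0.048 1.02 0.99 -4.3; -1 0.56 0.024 0.057 1.02 0.99 -4.3; -1 0.555 0.067 0.066 1.02 0.99 -4.3; -1 0.547 0.11 0.074 1.02 0.99 -4.3; -1 0.536 0.152 0.081 1.02 0.99 -4.3; -1 0.522 0.193 0.087 1.02 0.99 -4.3; -1 0.504 0.233 0.093 1.02 0.99 -4.3; -1 0.484 0.272 0.097 1.02 0.99 -4.3; -1 0.46 0.309 0.1 1.02 0.99 -4.3; -1 0.434 0.344 0.102 1.02 0.99 -4.3; -1 0.405 0.378 0.102 1.02 0.99 -4.3; -1 0.374 0.409 0.102 1.02 0.99 -4.3; -1 0.34 0.437 0.101 1.02 0.99 -4.3; -1 0.304 0.463 0.099 1.02 0.99 -4.3; -1 0.267 0.487 0.095 1.02 0.99 -4.3; -1 0.228 0.507 0.091 1.02 0.99 -4.3; -1 0.188 0.524 0.085 1.02 0.99 -4.3; -1 0.147 0.538 0.079 1.02 0.99 -4.3
```

The blade is now centred, and the handle edges at s -44 to 37 are consistent with lying flat against the lower wall. I'll re-check from another angle later. Now for the caliper.

Request:
{"method": "move_arm", "body": {"series": "-1 0.55 -0.1 0.03 1 1 -4.3; -1 0.56 -0.06 0.04 1 1 -4.3; -1 0.56 -0.02 0.05 1 1 -4.3; -1 0.56 0.02 0.06 1 1 -4.3; -1 0.55 0.07 0.07 1 1 -4.3; -1 0.55 0.11 0.07 1 1 -4.3; -1 0.54 0.15 0.08 1 1 -4.3; -1 0.52 0.19 0.09 1 1 -4.3; -1 0.5 0.23 0.09 1 1 -4.3; -1 0.48 0.27 0.1 1 1 -4.3; -1 0.46 0.31 0.1 1 1 -4.3; -1 0.43 0.34 0.1 1 1 -4.3; -1 0.41 0.38 0.1 1 1 -4.3; -1 0.37 0.41 0.1 1 1 -4.3; -1 0.34 0.44 0.1 1 1 -4.3; -1 0.3 0.46 0.1 1 1 -4.3; -1 0.27 0.49 0.1 1 1 -4.3; 0.1 0.23 0.51 0.09 1 1 -4.3; 0.1 0.19 0.52 0.09 1 1 -4.3; 0.1 0.15 0.54 0.08 1 1 -4.3"}}

```text
clock: 30.55
eef_pos: [451.4, 345.0, 72.6]
tcp_rot: [-3.119, -0.011, 2.876]
contact_force: [0.1, 0.2, -0.9]
opening: 0.447
```

```bash
python3 - <<'E'
from h import *
s=r.sense();print(s['eef_pos'],s['tcp_rot'],s['qpos'].round(2))
plan([461.7,320.3,50],rpy([np.pi,0,2.814]),6,0.1)
E
```

```text
[451.37381931 344.98374931  72.61108518] [-3.11890666 -0.01052907  2.87588396] [ 0.65  0.47  1.86 -0.01  0.83 -0.65]
0.1 -0.07 -0.086 0.095 -0.22 -0.09 0.59; 0.1 -0.07 -0.085 0.095 -0.22 -0.09 0.59; 0.1 -0.071 -0.085 0.095 -0.22 -0.09 0.59; 0.1 -0.072 -0.085 0.095 -0.22 -0.09 0.59; 0.1 -0.072 -0.084 0.095 -0.22 -0.09 0.59; 0.1 -0.073 -0.084 0.094 -0.22 -0.09 0.59
```

Request:
{"method": "move_arm", "body": {"series": "0.1 -0.14 -0.17 0.19 -0.4 -0.2 1.2; 0.1 -0.14 -0.17 0.19 -0.4 -0.2 1.2; 0.1 -0.14 -0.17 0.19 -0.4 -0.2 1.2; 0.1 0 0 0 0 0 0; 0.1 0 0 0 0 0 0"}}

```text
clock: 31.18
eef_pos: [461.0, 318.9, 46.2]
tcp_rot: [-3.137, 0.002, 2.809]
contact_force: [-0.4, 0.6, -1.0]
opening: 0.45
```

```bash
python3 - <<'E'
from h import *
s=r.sense();print(s['eef_pos'],s['tcp_rot'])
plan([461.7,320.3,15],rpy([np.pi,0,2.814]),3,0.1)
E
```

```text
[460.99547826 318.90461123  46.2286094 ] [-3.13699725e+00  1.53955594e-03  2.80924227e+00]
0.1 -0.001 0.014 0.26 -0.09 0.03 -0.09; 0.1 -0.002 0.014 0.26 -0.09 0.03 -0.09; 0.1 -0.002 0.013 0.26 -0.09 0.03 -0.09
```

Request:
{"method": "move_arm", "body": {"series": "0.1 0 0.01 0.26 0 0 -0.1; 0.1 0 0.01 0.26 0 0 -0.1; 0.1 0 0.01 0.26 0 0 -0.1; 0.1 0 0 0.15 0 0 0; 0.1 0 0 0.1 0 0 0; 0.1 0 0 0 0 0 0; 0.1 0 0 0 0 0 0"}}

```text
clock: 32.05
eef_pos: [461.6, 320.4, 2.3]
tcp_rot: [-3.137, 0.002, 2.815]
contact_force: [-0.3, 0.1, -0.1]
opening: 0.453
```

```bash
python3 - <<'E'
from h import *
s=r.sense();print(s['contact_force'])
plan([461.7,320.3,3],rpy([np.pi,0,2.814]),1,0.1)
E
```

```text
[-0.26278179  0.09211176 -0.06439325]
0.1 -0.004 -0.001 -0.018 -0.24 0.11 0.07
```

Request:
{"method": "move_arm", "body": {"series": "1 0 0 0 0 0 0; 1 0 0 0 0 0 0; 1 0 0 0 0 0 0; 1 0 0 0 0 0 0; 1 0 0 -0.3 0 0 0; 1 0 0 -0.6 0 0 0; 1 0 0 -0.9 0 0 0; 1 0 0 -0.9 0 0 0; 1 0 0 -0.9 0 0 0; 1 0 0 0 0 0 0"}}

```text
clock: 33.3
eef_pos: [461.9, 321.2, 155.0]
tcp_rot: [-3.14, 0.003, 2.815]
contact_force: [0.1, 0.5, -0.9]
opening: 0.201
```

```bash
python3 - <<'E'
from kin import *
s=r.sense();print(s['eef_pos'],s['opening'],s['contact_force'],s['wrist_torque'])
R=RP*Ro.from_euler('x',3,degrees=True)
st=plan([440,130,220],R,10,1); print(ik(floor(45.4,-5,60),R,[0,.2,2.3,-.7,.3]).x.round(2),floor(45.4,-5,60),floor(45.4,-5,2.3))
# in-hand check: red blob/dark carriage & beam columns
P=vision.camera_params('wrist'); im=vision.grab_frame('wrist').astype(int); cv2.imwrite('pics/heldc.png',im[:,:,::-1].astype(np.uint8))
p,Rn=s['eef_pos'],rpy(s['tcp_rot'])
print('expect jaw far edge, jaw tip long, short',proj(P,p+Rn.apply([[69,0,-3],[63,-52,-3],[63,18,-3],[40,-52,-3]])).round(0).tolist())
m=(im.min(2)>150)&(np.indices(im.shape[:2])[0]<250)
_,_,st_,_=cv2.connectedComponentsWithStats(m.astype(np.uint8)); print(st_[st_[:,4]>150][:8])
E
```

```text
[461.8813495  321.24565443 154.99539923] 0.200705783282334 [ 0.13554025  0.47318879 -0.91084719] [0.0078946  0.01744861 0.06437324]
1 -0.102 -0.471 -0.161 -2.15 -2.03 8.56; 1 -0.176 -0.444 -0.173 -2.15 -2.03 8.56; 1 -0.246 -0.405 -0.182 -2.15 -2.03 8.56; 1 -0.31 -0.357 -0.186 -2.15 -2.03 8.56; 1 -0.366 -0.299 -0.187 -2.15 -2.03 8.56; 1 -0.412 -0.234 -0.183 -2.15 -2.03 8.56; 1 -0.448 -0.163 -0.175 -2.15 -2.03 8.56; 1 -0.473 -0.088 -0.163 -2.15 -2.03 8.56; 1 -0.486 -0.01 -0.148 -2.15 -2.03 8.56; 1 -0.486 0.068 -0.13 -2.15 -2.03 8.56
[-0.01  0.19  2.26 -0.5   0.26] [524.9449431  -44.93653968 127.5993464 ] [552.67935149 -52.88166971  77.6296806 ]
expect jaw far edge, jaw tip long, short [[315.0, 99.0], [178.0, 115.0], [362.0, 115.0], [184.0, 175.0]]
[[     0      0    640    400 241308]
 [     0      0    118     49   2918]
 [   177     97    184     88   9520]
 [   339    163     20     17    319]
 [   299    189     30     61   1766]]
```

The caliper is held squarely: the jaw far edge is at row 97 against 99 expected, and the jaw tip at column 177 against 178.

Request:
{"method": "move_arm", "body": {"series": "1 -0.1 -0.47 -0.16 -2.1 -2 8.6; 1 -0.18 -0.44 -0.17 -2.1 -2 8.6; 1 -0.25 -0.41 -0.18 -2.1 -2 8.6; 1 -0.31 -0.36 -0.19 -2.2 -2 8.6; 1 -0.37 -0.3 -0.19 -2.2 -2 8.6; 1 -0.41 -0.23 -0.18 -2.2 -2 8.6; 1 -0.45 -0.16 -0.18 -2.2 -2 8.6; 1 -0.47 -0.09 -0.16 -2.2 -2 8.6; 1 -0.49 -0.01 -0.15 -2.2 -2 8.6; 1 -0.49 0.07 -0.13 -2.2 -2 8.6; 1 0 0 0 0 0 0; 1 0 0 0 0 0 0"}}

```text
clock: 34.85
eef_pos: [424.9, 119.0, 207.3]
tcp_rot: [2.677, 0.001, 1.243]
contact_force: [0.2, 0.1, -0.9]
opening: 0.201
```

```bash
python3 - <<'E'
from kin import *
s=r.sense();print(s['eef_pos'],s['tcp_rot'],s['opening'],s['qpos'].round(2))
R=RP*Ro.from_euler('x',3,degrees=True)
st=plan(floor(45.4,-5,60),R,8,1)
E
```

```text
[424.94758925 119.02321716 207.33886278] [2.67693551e+00 6.06824122e-04 1.24331694e+00] 0.2009207909327027 [ 0.54 -0.05  2.28 -0.57  0.68  1.27]
1 -0.384 0.3 0.429 -0.05 0.16 -0.31; 1 -0.387 0.298 0.429 -0.05 0.16 -0.31; 1 -0.39 0.295 0.428 -0.05 0.16 -0.31; 1 -0.393 0.293 0.427 -0.05 0.16 -0.31; 1 -0.396 0.29 0.426 -0.05 0.16 -0.31; 1 -0.398 0.288 0.425 -0.05 0.16 -0.31; 1 -0.401 0.285 0.424 -0.05 0.16 -0.31; 1 -0.404 0.283 0.423 -0.05 0.16 -0.31
```

Request:
{"method": "move_arm", "body": {"series": "1 -0.38 0.3 0.4 0 0.2 -0.3; 1 -0.39 0.3 0.4 0 0.2 -0.3; 1 -0.39 0.3 0.4 0 0.2 -0.3; 1 -0.39 0.29 0.4 0 0.2 -0.3; 1 -0.4 0.29 0.4 0 0.2 -0.3; 1 -0.4 0.29 0.4 0 0.1 -0.3; 1 -0.4 0.28 0.4 0 0.1 -0.3; 1 -0.3 0.2 0.3 0 0.1 -0.3; 1 0 0 0 0 0 0; 1 0 0 0 0 0 0"}}

```text
clock: 36.1
eef_pos: [526.5, -38.5, 131.3]
tcp_rot: [2.682, 0.005, 1.321]
contact_force: [0.5, -1.1, -0.7]
opening: 0.206
```

```bash
python3 - <<'E'
from kin import *
s=r.sense();d=s['eef_pos']-floor(0,0,0);print('s,t,h',d@S,d@T,d@N,s['tcp_rot'],s['qpos'].round(2))
R=RP*Ro.from_euler('x',3,degrees=True)
st=plan(floor(45.4,-5,25),R,4,1)
E
```

```text
s,t,h 47.03248179082091 1.5833580725901075 63.287005734477155 [2.68214813 0.00537917 1.32117295] [-0.    0.18  2.25 -0.42  0.28  0.62]
1 -0.043 0.004 0.239 -0.17 -0.12 0.41; 1 -0.043 0.004 0.239 -0.17 -0.12 0.41; 1 -0.042 0.003 0.239 -0.17 -0.12 0.41; 1 -0.042 0.003 0.239 -0.17 -0.12 0.41
```

Request:
{"method": "move_arm", "body": {"series": "1 -0.04 0 0.24 -0.2 -0.1 0.4; 1 -0.04 0 0.24 -0.2 -0.1 0.4; 1 -0.04 0 0.24 -0.2 -0.1 0.4; 1 -0.04 0 0.2 -0.2 -0.1 0.4; 1 0 0 0 0 0 0; 1 0 0 0 0 0 0"}}

```text
clock: 36.85
eef_pos: [541.4, -44.8, 99.5]
tcp_rot: [2.665, -0.001, 1.302]
contact_force: [-0.7, 0.5, -1.0]
opening: 0.204
```

```bash
python3 - <<'E'
from kin import *
s=r.sense();d=s['eef_pos']-floor(0,0,0);print('s,t,h',d@S,d@T,d@N,s['tcp_rot'],s['qpos'].round(2))
R=RP*Ro.from_euler('x',3,degrees=True)
st=plan(floor(45.4,-5,12),R,2,1)
E
```

```text
s,t,h 44.995898565491885 -0.3601249421670342 27.806812551194195 [ 2.66539333e+00 -7.58051603e-04  1.30164373e+00] [-0.01  0.27  2.25 -0.65  0.19  0.87]
1 -0.059 0.014 0.197 0.14 -0.15 0.24; 1 -0.059 0.015 0.197 0.14 -0.15 0.24
```

Request:
{"method": "move_arm", "body": {"series": "1 -0.06 0.01 0.1 0.1 -0.2 0.3; 1 -0.06 0.01 0.1 0.1 -0.2 0.3; 1 0 0 0 0 0 0; 1 0 0 0 0 0 0"}}

```text
clock: 37.35
eef_pos: [544.8, -50.7, 93.2]
tcp_rot: [2.668, 0.001, 1.289]
contact_force: [0.4, 0.7, -0.6]
opening: 0.205
```

```bash
python3 - <<'E'
from kin import *
s=r.sense();d=s['eef_pos']-floor(0,0,0);print('s,t,h',d@S,d@T,d@N,s['tcp_rot'],s['qpos'].round(2))
R=RP*Ro.from_euler('x',3,degrees=True)
st=plan(floor(45.4,-5,5),R,3,1)
E
```

```text
s,t,h 46.08772443511817 -5.0667461522941135 19.851425346902676 [2.66795861e+00 5.75938487e-04 1.28892256e+00] [-0.02  0.29  2.25 -0.69  0.19  0.92]
1 0.001 0 0.124 0.05 0.03 -0.04; 1 0.001 0.001 0.124 0.05 0.03 -0.04; 1 0.001 0.001 0.124 0.05 0.03 -0.04
```

Request:
{"method": "move_arm", "body": {"series": "1 0 0 0.12 0 0 0; 1 0 0 0.12 0 0 0; 1 0 0 0.1 0 0 0; 1 0 0 0 0 0 0; 1 0 0 0 0 0 0"}}

```text
clock: 37.98
eef_pos: [551.1, -52.6, 80.0]
tcp_rot: [2.668, 0.001, 1.289]
contact_force: [-0.2, 0.2, -0.9]
opening: 0.204
```

```bash
python3 - <<'E'
from kin import *
s=r.sense();d=s['eef_pos']-floor(0,0,0);print('s,t,h',d@S,d@T,d@N,s['tcp_rot'],s['qpos'].round(2),s['contact_force'],s['wrist_torque'])
R=RP*Ro.from_euler('x',3,degrees=True)
st=plan(floor(45.4,-5,3.5),R,1,1)
snap('wrist','calpl',(110,0,510,380),1.5)
E
```

```text
s,t,h 45.17794580953551 -5.13606392875389 5.1231826657369455 [2.66835424e+00 5.68061100e-04 1.28889932e+00] [-0.03  0.33  2.24 -0.8   0.16  1.02] [-0.19441483  0.23859025 -0.942308  ] [0.06981564 0.28055933 0.04970685]
1 0.003 0.008 0.04 0.11 0.1 -0.13
```

View pics/calpl.png

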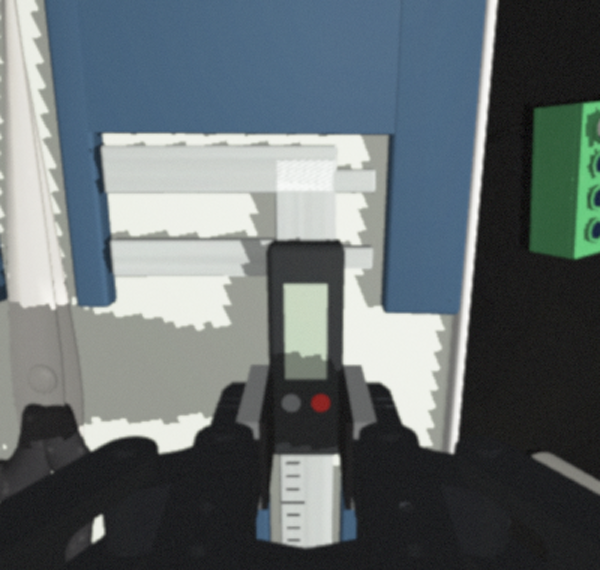

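The jaws sit inside the jaw well, with the long jaw tips close to the lower wall at crop (105,170) and about 4 mm spare on the other side. The tail is centred in its slot. I'm shifting 0.8 mm up-slope, lowering and releasing gently.

Request:
{"method": "move_arm", "body": {"series": "1 0 0.03 0.04 0.1 0 0; 1 0 0 0 0 0 0; 0.52 0 0 0 0 0 0; 0.45 0 0 0 0 0 0; 0.4 0 0 0 0 0 0; 0.3 0 0 0 0 0 0; 0.15 0 0 0 0 0 0; 0.1 0 0 0 0 0 0; 0.1 0 0 -0.1 0 0 0; 0.1 0 0 -0.3 0 0 0; 0.1 0 0 -0.6 0 0 0; 0.1 0 0 -0.8 0 0 0; 0 0 0 -0.8 0 0 0; -0.5 0 0 0 0 0 0"}}

```text
clock: 39.78
eef_pos: [505.7, -38.6, 175.1]
tcp_rot: [2.671, -0.001, 1.29]
contact_force: [0.1, 0.7, 0.1]
opening: 0.7
```

```bash
python3 - <<'E'
from kin import *
s=r.sense();d=s['eef_pos']-floor(0,0,0);print('s,t,h',d@S,d@T,d@N,s['contact_force'])
R=RP*Ro.from_euler('x',4,degrees=True)
print(ik(floor(-10,-70,190),R,[-.3,.1,2.3,0,.3]).x.round(2),floor(-10,-70,190))
plan(floor(-10,-70,190),R,6,-1)
E
```

```text
s,t,h 51.59941972649184 -4.2374746336376825 111.22627633028054 [0.12905602 0.71648191 0.12337352]
[-0.14 -0.2   2.38 -0.13  0.52] [398.43519958 -76.30961335 212.48264889]
-1 -0.274 -0.273 -0.314 0.16 -0.01 -0.02; -1 -0.274 -0.274 -0.313 0.16 -0.01 -0.02; -1 -0.274 -0.275 -0.313 0.16 -0.01 -0.02; -1 -0.274 -0.276 -0.312 0.16 -0.01 -0.02; -1 -0.274 -0.277 -0.311 0.16 -0.01 -0.02; -1 -0.274 -0.278 -0.31 0.16 -0.01 -0.02
```

Request:
{"method": "move_arm", "body": {"series": "-1 -0.27 -0.27 -0.31 0.2 0 0; -1 -0.27 -0.27 -0.31 0.2 0 0; -1 -0.27 -0.27 -0.31 0.2 0 0; -1 -0.27 -0.28 -0.31 0.2 0 0; -1 -0.27 -0.28 -0.31 0.2 0 0; -1 -0.27 -0.28 -0.31 0.2 0 0; -1 0 0 0 0 0 0; -1 0 0 0 0 0 0"}}

```text
clock: 40.78
eef_pos: [396.6, -76.7, 208.5]
tcp_rot: [2.697, -0.0, 1.29]
contact_force: [0.3, 0.1, -0.1]
opening: 1.005
```

```bash
python3 - <<'E'
from rect import *
P=vision.camera_params('wrist');print('cam s,t,h',[((P['position']-floor(0,0,0))@v).round() for v in (S,T,N)],r.sense()['clock'])
g=rect('wrist',7,'r9',s1=105,k=2)
print('scissors-centred s'); 
for t in (-45,-60,-65,-70,-75,-80,-90): print(t,runs(g,t)[:120])
print('caliper-centred s')
for t in (64,58,50,38,30,10,-15,-40,-70,-86): print(t,runs(g,t,-45.4))
# how the T extents look along a jaw: column at caliper s offset -35
for so in (-35,12,0):
    c=g[:,int((45.4+so+95)*2)].astype(int); print(so,[(125-i/2,tuple(c[i])) for i in range(100,210,6)] if so==-35 else '')
E
```

```text
cam s,t,h [np.float64(-2.0), np.float64(-5.0), np.float64(329.0)] 40.775
scissors-centred s
-45 D-64:-62 g-62:-60 W-60:-59 g-59:-58 B-58:-44 g-44:-38 D-38:-26 g-26:-24 W-24:-20 g-20:-16 D-16:-5 g-5:-1 D-1:10 g10:18 D
-60 D-64:-62 g-62:-61 W-61:-59 g-59:-58 B-58:-44 D-44:-35 g-35:-34 W-34:-19 g-19:-12 D-12:5 g5:6 W6:22 g22:27 D27:36 g36:44 
-65 D-64:-62 g-62:-61 W-61:-59 g-59:-58 B-58:-45 D-45:-37 g-37:-35 W-35:-20 g-20:-12 D-12:-8 D-7:4 g4:6 W6:21 g21:29 D29:36 
-70 D-64:-62 g-62:-61 W-61:-59 B-58:-45 D-45:-40 g-40:-39 D-39:-38 g-38:-36 W-36:-20 g-20:-13 D-13:-6 g-6:-2 D-2:3 g4:7 W7:2
-75 D-64:-62 g-62:-61 W-61:-59 g-59:-58 B-58:-45 D-45:-38 g-38:-36 W-36:-22 g-22:-15 D-15:-7 g-7:-1 D-1:6 g6:7 W7:23 g23:30 
-80 D-64:-62 g-62:-61 g-60:-58 B-58:-45 D-45:-38 g-38:-36 W-36:-24 g-24:-16 D-16:-9 g-9:-7 W-7:-5 g-5:-0 D-0:7 g7:9 W9:22 g2
-90 D-64:-62 g-62:-61 W-61:-60 g-60:-58 B-58:-44 g-44:-43 D-43:-39 D-39:-35 g-35:-33 W-33:-31 g-31:-23 D-23:-14 g-14:-12 W-1
caliper-centred s
64 D-140:-136 g-136:-135 W-135:-133 g-133:-132 B-132:-87 g-87:-86 W-86:-83 g-83:-77 W-77:-71 g-71:-64 B-64:-55 W-55
[... 2034 characters left out ...]
), np.int64(215), np.int64(211))), (54.0, (np.int64(211), np.int64(215), np.int64(210))), (51.0, (np.int64(181), np.int64(185), np.int64(177))), (48.0, (np.int64(239), np.int64(241), np.int64(234))), (45.0, (np.int64(239), np.int64(241), np.int64(235))), (42.0, (np.int64(239), np.int64(242), np.int64(235))), (39.0, (np.int64(215), np.int64(219), np.int64(212))), (36.0, (np.int64(218), np.int64(222), np.int64(219))), (33.0, (np.int64(214), np.int64(219), np.int64(215))), (30.0, (np.int64(189), np.int64(194), np.int64(188))), (27.0, (np.int64(239), np.int64(242), np.int64(234))), (24.0, (np.int64(239), np.int64(241), np.int64(234))), (21.0, (np.int64(239), np.int64(241), np.int64(235)))]
12 
0
```

Both tools appear inside their outlines. One oblique view will settle the scissors handle height by parallax.

```bash
python3 -c "
from kin import *
plan([490,0,270],rpy([np.pi,0,1.29]),6,-1)"
```

```text
-1 0.415 0.368 -0.108 4.24 -0 0; -1 0.415 0.359 -0.135 4.24 -0 0; -1 0.415 0.348 -0.162 4.24 -0 0; -1 0.415 0.335 -0.187 4.24 -0 0; -1 0.415 0.32 -0.211 4.24 -0 0; -1 0.415 0.304 -0.235 4.24 -0 0
```

Request:
{"method": "move_arm", "body": {"series": "-1 0.4 0.37 -0.11 4.2 0 0; -1 0.4 0.36 -0.14 4.2 0 0; -1 0.4 0.35 -0.16 4.2 0 0; -1 0.4 0.34 -0.19 4.2 0 0; -1 0.4 0.32 -0.21 4.2 0 0; -1 0.4 0.3 -0.24 4.2 0 0; -1 0 0 0 0 0 0; -1 0 0 0 0 0 0"}}

```text
clock: 41.82
eef_pos: [495.0, 0.8, 265.4]
tcp_rot: [-3.127, 0.005, 1.293]
contact_force: [0.0, -0.2, -0.5]
opening: 1.002
```

```bash
python3 - <<'E'
from rect import *
P=vision.camera_params('wrist');print('cam s,t,h',[((P['position']-floor(0,0,0))@v).round() for v in (S,T,N)],r.sense()['clock'])
g=rect('wrist',7,'r10',s1=105,k=2)
for t in (-40,-60,-70,-75,-80,-90): print(t,runs(g,t)[:190])
print('cal')
for t in (58,38,10,-15,-70): print(t,runs(g,t,-45.4)[60:])
E
```

```text
cam s,t,h [np.float64(151.0), np.float64(98.0), np.float64(322.0)] 41.825
-40 D-64:-60 g-60:-58 B-58:-41 g-41:-35 D-35:-6 g-6:2 D2:29 g29:31 W31:40 g40:44 B44:66 g66:77 W77:85 g85:87 B87:115 D115:119 g119:134 D134:136
-60 D-64:-61 g-61:-58 B-58:-44 D-44:-35 g-35:-32 W-32:-15 g-15:-12 D-12:6 g6:8 W8:23 g23:27 D27:36 g36:44 B44:66 g66:71 W71:85 g85:87 B87:112 D112:136
-70 D-64:-62 g-62:-60 W-60:-59 g-59:-58 B-58:-45 D-45:-42 g-42:-40 D-40:-37 g-37:-34 W-34:-17 g-17:-13 D-13:6 g6:8 W8:24 g24:30 D30:37 g37:44 B44:65 g65:70 W70:71 g71:75 W75:85 g85:87 B87:112 D1
-75 D-64:-62 g-62:-60 g-59:-58 B-58:-46 g-46:-45 D-45:-37 g-37:-35 W-35:-20 g-20:-14 D-14:-7 g-7:-1 D-1:7 g7:9 W9:24 g24:30 D30:37 g37:44 B44:65 g65:67 g67:75 W75:85 g85:87 B87:112 D112:136
-80 D-64:-62 g-62:-58 B-58:-45 D-45:-37 g-37:-34 W-34:-22 g-22:-16 D-16:-9 g-9:-6 W-6:-2 g-2:1 D1:8 g8:11 W11:25 g25:29 D29:37 g37:44 B44:65 g65:75 W75:85 g85:87 B87:112 D112:136
-90 D-64:-62 g-62:-59 B-59:-44 D-43:-32 g-32:-23 D-23:-14 g-14:-12 W-12:2 g2:5 D5:14 g14:17 W17:20 g20:27 D27:34 g34:43 B43:66 g66:86 B86:114 D114:136
cal
58 :-104 B-104:-99 D-99:-98 B-98:-85 g-85:-74 W-74:-66 g-66:-63 B-63:-52 g-52:-50 W-50:9 g9:22 B22:43 W43:48 g48:49 D49:60
38 -85:-70 W-70:-67 g-67:-63 B-63:-53 g-53:-49 W-49:-16 g-16:-10 D-10:10 g10:22 B22:42 g42:43 W43:48 g48:49 D49:60
10 -10:-9 g-9:-5 g-5:-3 W-3:2 g2:5 D5:11 g11:12 W12:40 g40:43 W43:47 g47:49 D49:60
-15 -69:-17 g-17:-10 D-10:11 g11:12 W12:40 g40:43 W43:47 g47:48 D48:60
-70 :-118 g-118:-116 D-116:-113 g-113:-110 W-110:-93 g-93:-89 D-89:-70 g-70:-68 W-68:-52 g-52:-46 D-46:-39 g-39:-32 B-32:-11 g-11:-6 W-6:-5 g-5:-1 W-1:9 g9:11 B11:36 D36:60
```

The parallax settles it. Both handle edges sit about 7 mm above the pocket floor in two views (12 mm or more would mean resting on the rim), so the scissors lie flat. The caliper is clear of every rim and the arm is touching nothing, so I'm handing in.

```bash
python3 -c "
from rig import r
print(r.sign_off(), r.sense()['clock'])"
```

```text
the job is handed in; nothing more can be done
the job is handed in; nothing more can be done
```

Both tools are back in the shadow tray, and I handed the job in at about 42 s of the 64 s allowed.

- **Scissors:** I placed these first. At first they came to rest about 4 mm down-slope, with one handle apparently on the pocket's rim, so I nudged them up-slope with one finger. The last two views put both handle edges about 7 mm above the pocket floor, which fits lying flat. The blade is in its slot, and the lower handle rests about against the pocket's down-slope wall.
- **Caliper:** The jaws are inside the jaw well and the tail is in its slot, within about 1 mm of centre. Nothing overlaps a rim. I judged that it lies flat mainly from this, because its height measurement was less clear-cut than the scissors'.
- **Arm reach:** A wrist-joint limit ruled out holding the tool exactly square to the slope. I let the scissors go about 7.5° off square, and the caliper about 3° off.
- **Not checked:** I took no final picture of the bottle, timer and marker. The arm did not work near them, and the force readings after each move stayed within a few newtons. My 12 picture views were used up by then, so the last checks were measured by code on the wrist camera's images.

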